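# Bolt up the bar-stool seat and put the kit away

### The job

With the ring spanner, tighten the four bolts of the upturned stool seat in two rounds, always going across to the opposite bolt before its neighbours: in the first round give every bolt only about an eighth of a turn clockwise, and only when all four have had that, go round in the same way again and turn each until it is fully tight at its stop. Then lay the spanner and every leftover of the kit that is there (carton, round tin, black case) in the open drawer and slide the drawer fully shut, leaving the cup and jug alone.

Things in the scene. Friction and masses are not known exactly. Their poses are not given: they have to be found in the camera images.
- bolt0 (a joint): Turn of hex bolt 0 in rad: grows as it is turned clockwise seen from above, hard stop (fully tight) at 1.4. Starts at 0 to 0.2; stays where it is left (friction 0.15 N m). Bolts 0,1,2,3 follow one another counter-clockwise round the plate: 0 is opposite 2, 1 opposite 3.
- bolt0_head (a point): Centre of the head of hex bolt 0, 8 mm above the plate. Steel hexagon 28 mm across flats, 14 mm tall plus a 4 mm tapered top; z up; x is normal to a flat (flats every 60 degrees) and runs along the short black line on the head. The line points away from the plate's centre, at a white dot, when the bolt is fully tight.
- bolt1 (a joint): Turn of hex bolt 1 in rad: grows as it is turned clockwise seen from above, hard stop (fully tight) at 1.4. Starts at 0 to 0.2; stays where it is left (friction 0.15 N m). Bolts 0,1,2,3 follow one another counter-clockwise round the plate: 0 is opposite 2, 1 opposite 3.
- bolt1_head (a point): Centre of the head of hex bolt 1, 8 mm above the plate. Steel hexagon 28 mm across flats, 14 mm tall plus a 4 mm tapered top; z up; x is normal to a flat (flats every 60 degrees) and runs along the short black line on the head. The line points away from the plate's centre, at a white dot, when the bolt is fully tight.
- bolt2 (a joint): Turn of hex bolt 2 in rad: grows as it is turned clockwise seen from above, hard stop (fully tight) at 1.4. Starts at 0 to 0.2; stays where it is left (friction 0.15 N m). Bolts 0,1,2,3 follow one another counter-clockwise round the plate: 0 is opposite 2, 1 opposite 3.
- bolt2_head (a point): Centre of the head of hex bolt 2, 8 mm above the plate. Steel hexagon 28 mm across flats, 14 mm tall plus a 4 mm tapered top; z up; x is normal to a flat (flats every 60 degrees) and runs along the short black line on the head. The line points away from the plate's centre, at a white dot, when the bolt is fully tight.
- bolt3 (a joint): Turn of hex bolt 3 in rad: grows as it is turned clockwise seen from above, hard stop (fully tight) at 1.4. Starts at 0 to 0.2; stays where it is left (friction 0.15 N m). Bolts 0,1,2,3 follow one another counter-clockwise round the plate: 0 is opposite 2, 1 opposite 3.
- bolt3_head (a point): Centre of the head of hex bolt 3, 8 mm above the plate. Steel hexagon 28 mm across flats, 14 mm tall plus a 4 mm tapered top; z up; x is normal to a flat (flats every 60 degrees) and runs along the short black line on the head. The line points away from the plate's centre, at a white dot, when the bolt is fully tight.
- seat: Round bar-stool seat upside down, fixed: grey cushion and plywood 260 mm across, 50 mm thick, on it a dark steel plate 170 mm square, top 58 mm above the bar, with a hub 52 mm across and 22 mm high in the middle and four bolts 60 mm from its centre on the diagonals (bolt 0 between the seat's +x and +y). Origin: centre of the underside, on the bar; z up. Place and yaw vary.
- wrench: Loose steel double-ended offset ring spanner, 0.28 kg, 180 mm long (x), standing on its two rings with the handle raised between them. Origin: midway between rings, level with their undersides; z up. Handle bar along x, 70 mm free to grip, 14 mm wide, 24 to 38 mm above the origin. Rings 12 mm tall, 44 to 51 mm outside. The rings stand 130 mm apart; either one fits any bolt.
- wrench_a (a point): Centre of the ring at the wrench's +x end: 65 mm from the origin, 6 mm above the ring's underside. Hexagonal opening right through, 31 mm across flats, flats normal to the wrench's x axis and at every 60 degrees from it: 3 mm play on a bolt, so up to about 14 degrees of swing is lost before it bites.
- wrench_b (a point): Centre of the like ring at the wrench's -x end: 65 mm from the origin, 6 mm above the ring's underside.
- cab_drawer0 (a joint): Opening of the cabinet's drawer in m: 0 shut, starts 0.150 to 0.165 open (limit 0.174). Slides towards the robot (the cabinet's -x) to open, with about 1 N of friction.
- drawer_floor (a point): Centre of the drawer's inner floor, 22 mm above the bar; moves with the drawer; z up, x the way it shuts. Inner floor 205 (x) by 258 (y) mm, side walls 46 mm high, front panel 55 mm high. In this frame the cabinet's front edge stands at x = -0.108 m + the drawer's opening: beyond it the cabinet (top 90 mm above the bar) roofs the drawer, 56 mm clear over the floor.
- cab_drawer0_handle (a point): Middle of the drawer's steel bar handle (11 mm thick, 120 mm long along y, 35 mm in front of the drawer's front), about 52 mm above the bar; x points the way the drawer shuts. The drawer can be shut by pushing this bar in its middle.
- cab: Low dark-wood pod-drawer cabinet, 250 x 300 x 90 mm, fixed, front towards the robot. Origin: centre of its underside. z up, x from front to back.
- carton: Leftover cardboard parts carton 60 (x) x 40 (y) x 30 (z) mm, loose. Origin: centre of its underside. May be absent.
- tin: Leftover round aluminium tin, 60 mm across, 30 mm high, loose. Origin: centre of its underside. May be absent.
- case: Leftover black plastic case 66 (x) x 36 (y) x 26 (z) mm, loose. Origin: centre of its underside. May be absent.
- cup: Glass espresso cup, 62 mm across, 62 mm tall, standing on a cork coaster 5 mm thick; a bystander. Origin: centre of its underside.
- jug: Empty steel frothing jug, 76 mm across, 95 mm tall, with a handle; a bystander. Origin: centre of its underside.
Mind the look-alikes: they are no part of the job. Several things look just like the case: the one meant starts farthest to the robot's right. There is more than one size of the tin; the one meant has the size given above.

How it is judged (in metres and radians):
On the way, in this order (a step that is already met when the one before it is completed fails the run):
1. first round: every bolt has been turned to at least 0.35 rad, none beyond 1.05 (value of joint bolt0 between 0.35 and 1.05 rad and value of joint bolt1 between 0.35 and 1.05 rad and value of joint bolt2 between 0.35 and 1.05 rad and value of joint bolt3 between 0.35 and 1.05 rad), for 0.1 s.
2. second round: all four bolts are fully tight (beyond 1.2 rad) (value of joint each of bolt0, bolt1, bolt2, bolt3 above 1.2 rad), for 0.1 s.
3. the wrench lies in the drawer, let go (x of wrench in the frame of drawer_floor between -0.107 and 0.107 m and y of wrench in the frame of drawer_floor between -0.128 and 0.128 m and z of wrench in the frame of drawer_floor between -0.01 and 0.045 m and contact force between the fingers and wrench below 0.2 N), for 0.2 s.
At the end, for the whole second after the job is handed in: All four bolts are within 0.2 rad of their stop (beyond 1.2 of 1.4), the wrench and every leftover that is present lie still inside the drawer (origin within the inner floor and less than 45 mm above it), and the drawer is shut to within 10 mm (all of step 2 and x of wrench in the frame of drawer_floor between -0.107 and 0.107 m and y of wrench in the frame of drawer_floor between -0.128 and 0.128 m and z of wrench in the frame of drawer_floor between -0.01 and 0.045 m and linear speed of each of wrench, carton, tin, case below 0.03 m/s and x of carton in the frame of drawer_floor between -0.107 and 0.107 m and y of carton in the frame of drawer_floor between -0.128 and 0.128 m and z of carton in the frame of drawer_floor between -0.01 and 0.045 m and x of tin in the frame of drawer_floor between -0.107 and 0.107 m and y of tin in the frame of drawer_floor between -0.128 and 0.128 m and z of tin in the frame of drawer_floor between -0.01 and 0.045 m and x of case in the frame of drawer_floor between -0.107 and 0.107 m and y of case in the frame of drawer_floor between -0.128 and 0.128 m and z of case in the frame of drawer_floor between -0.01 and 0.045 m and value of joint cab_drawer0 below 0.01 m); the robot touches nothing.
It fails at once if cross order broken in the first round: two neighbouring bolts past 0.35 rad while both others are not ((value of joint each of bolt0, bolt1 above 0.35 rad and value of joint each of bolt2, bolt3 below 0.35 rad) or (value of joint each of bolt1, bolt2 above 0.35 rad and value of joint each of bolt3, bolt0 below 0.35 rad) or (value of joint each of bolt2, bolt3 above 0.35 rad and value of joint each of bolt0, bolt1 below 0.35 rad) or (value of joint each of bolt3, bolt0 above 0.35 rad and value of joint each of bolt1, bolt2 below 0.35 rad)).
It fails at once if cross order broken in the second round: two neighbouring bolts past 1.1 rad while both others are not ((value of joint each of bolt0, bolt1 above 1.1 rad and value of joint each of bolt2, bolt3 below 1.1 rad) or (value of joint each of bolt1, bolt2 above 1.1 rad and value of joint each of bolt3, bolt0 below 1.1 rad) or (value of joint each of bolt2, bolt3 above 1.1 rad and value of joint each of bolt0, bolt1 below 1.1 rad) or (value of joint each of bolt3, bolt0 above 1.1 rad and value of joint each of bolt1, bolt2 below 1.1 rad)).
It fails at once if a bolt turned beyond 1.05 rad while another has not had its first round (below 0.35) (value of joint any of bolt0, bolt1, bolt2, bolt3 above 1.05 rad and value of joint any of bolt0, bolt1, bolt2, bolt3 below 0.35 rad).
It fails at once if a bolt turned otherwise than by a ring of the wrench placed over it ((velocity of joint bolt0 above 0.15 rad/s and distance between each of wrench_a, wrench_b and bolt0_head above 0.02 m) or (velocity of joint bolt1 above 0.15 rad/s and distance between each of wrench_a, wrench_b and bolt1_head above 0.02 m) or (velocity of joint bolt2 above 0.15 rad/s and distance between each of wrench_a, wrench_b and bolt2_head above 0.02 m) or (velocity of joint bolt3 above 0.15 rad/s and distance between each of wrench_a, wrench_b and bolt3_head above 0.02 m)).
It fails at once if the cup or the jug shifted by more than 30 mm (distance of any of cup, jug from where it was at the start of the episode above 0.03 m).
Of carton, tin, case only 1 to 3 are there at a start; the rules pass over those that are not, and their reading is None.
At some moment in a run one of carton, tin, case may be knocked a few centimetres aside while the robot is not near it.
It also fails if it takes over 210 s, if anything falls off the work surface, if the arm or the gripper's body presses on something with over 40 N, if the wrist force passes 120 N, or if a joint passes its speed limit or range.

### The arm

A 6-joint arm with a two-finger parallel gripper is mounted at the origin on the work surface. World frame = base frame: x ahead of the robot, y to its left, z up, the work surface at z = 0. Lengths are in m, angles in degrees, forces in N, time in s.
With the tool pointing down it reaches from about 0.275 to 0.825 m from the base axis. Payload 4.9 kg.
Tool frame: the origin (TCP) lies midway between the tips of the shut fingers; the grasp point (between the pads) lies 19 mm behind it; z points along the fingers, y is the line along which they close (so a half turn about z gives the same grasp; the last joint's range is limited). The gripper opens to 85 mm and grips with 20 to 120 N. Pads are 22 mm wide; open, the fingers measure 114 mm over their backs; the gripper's body (76 mm by 85 mm) begins 54 mm behind the grasp point. The pads swing forward as they close: fully open they stand 13 mm farther back than shut.
Start: joints at [56.769, 18.69, -11.035, 60.275, 0, 82.311], TCP at [0.237, 0.496, 0.231] pointing down, gripper open.
Joint ranges: [-152.03, 152.03], [-55.5, 102.48], [-74.3, 77.21], [-110.64, 120.58], [-84.22, 78.4], [-180, 180]. Speed limits (degrees/s): [147.25, 147.25, 180, 180, 180, 180].

### API

Orientations are given as a 3x3 rotation matrix whose columns are the frame's x, y, z axes.
In Python, from workcell import get_obs, get_image, camera_info, hand_in gives the robot as it stands. The module is installed in compiled form; this text tells all that it offers.
- The arm moves only by the tool arm_command, never from a script. Its argument "deltas" is a list of rows, each an object with "claw": the closure in counts, from 0 (fully open) to 255 (shut); "slide": the shift along the tool's x, y, z in m, a list of three; "turn": the turn about the tool's z in rad. In form: [{"claw": claw, "slide": [tx, ty, tz], "turn": turn}, ...]. A call has 1 to 20 rows; each row is the pose to reach, as a shift and turn from the pose commanded when the call began, along the tool's axes at that moment; what a row does not reach only later rows make up. A row lasts 1/8 s, in which the tool goes at most 62.5 mm and 10.7 degrees, less where a joint would pass 70% of its speed; a pose out of reach is approached as far as the arm can. A call with a gripper value outside its range is refused whole. The fingers move at their own pace and stop on an object; "newtons" is the grip in N (left out, the last holds). Time passes only in rows, so rows that repeat a pose let the fingers close. It gives the time, the measured TCP pose, the force, the opening and the grip force at its end, in the units of the state.
- get_obs(): the state, without advancing time (a new reading comes with each control period).
- get_image(name): name is "side" or "top" or "wrist"; returns the picture (420x560x3 uint8, red, green, blue); there is no depth.
- camera_info(name): a dict with "mtx" (3x3 intrinsics, pixels), "eye" and "attitude" of the camera in the world. Camera axes: x right, y down, z forward; pixel columns grow to the right and rows downward; lengths in m; the calibration is good to about 2 mm. A picture is of the moment at which its call begins: read the wrist's pose just before it. camera_info takes no time and is no camera call; for the wrist camera it gives the pose at the moment of the call.
- hand_in(): hands the job in; it is judged then, once.
The state is a dict: "time_s": time; "joint_pos": joint angles; "joint_vel": joint speeds; "effort": joint torques, N m; "position": TCP position; "orientation": TCP orientation; "contact_force": force on the tool from outside, world axes, zero at the start; "ft_torque": the same for the moment, N m; "width": opening from 0.0 (shut) to 1.0 (fully open); "finger_force": force on a finger pad.
Only numpy, scipy, OpenCV 4.12 (cv2) and the standard library are available. Lean on these libraries where they do the work, as an engineer would, in place of code of your own. Each camera call takes 0.05 s, during which the arm holds its last target. There are 200 camera calls.

## Working session

There is one attempt and no reset: what is moved stays moved. The work goes in short steps, Python scripts to look and compute and a tool call to move; the robot and the scene stay as the last step left them, time stands still between calls to the robot, and variables do not carry over. Pictures are saved under pics/ and viewed, at most 14 in all, crops included, and the job is handed in when it is done.

Besides the shell and the picture viewer there is one more tool, called after "Request:" as name(argument=value, ...) on one line, values as JSON. arm_command: Moves the arm, as the interface text tells. Its arguments: {"type":"object","properties":{"deltas":{"type":"array"},"newtons":{"type":"number"}},"required":["deltas"]}

```bash
mkdir -p pics; cat > h.py <<'E'
import numpy as np, cv2
from workcell import get_obs, get_image, camera_info
def snap(name, fn=None):
    c=camera_info(name); im=get_image(name)[:,:,::-1].copy()
    if fn: cv2.imwrite('pics/'+fn, im)
    return im,c
def ray(c,u,v,z):
    d=np.array(c['attitude'])@np.linalg.inv(np.array(c['mtx']))@np.array([u,v,1.]); e=np.array(c['eye'])
    return e+d*(z-e[2])/d[2]
def proj(c,p):
    q=np.array(c['mtx'])@np.array(c['attitude']).T@(np.array(p)-np.array(c['eye'])); return q[:2]/q[2]
E
python3 - <<'E'
from h import *
o=get_obs(); print(o)
for n in('top','side','wrist'):
    im,c=snap(n,n+'0.png'); print(n,{k:np.round(v,3).tolist() for k,v in c.items()})
E
```

```text
{'time_s': 0.0, 'joint_pos': array([ 5.67688819e+01,  1.87329992e+01, -1.10904667e+01,  6.02754366e+01,
        3.44334614e-04,  8.23110066e+01]), 'joint_vel': array([ 0.03984614, -0.00531917,  0.15052756, -0.09412715,  0.05539265,
       -0.06997917]), 'effort': array([-1.47373623e-03, -4.43398547e+01,  2.62437487e+01,  1.54275825e-02,
       -1.19796277e-04, -9.11729785e-06]), 'position': array([0.23681594, 0.49576966, 0.23050424]), 'orientation': array([[-9.02268408e-01,  4.31173765e-01, -9.51000538e-04],
       [ 4.31174749e-01,  9.02267289e-01, -1.44059352e-03],
       [ 2.36910543e-04, -1.70984944e-03, -9.99998510e-01]]), 'contact_force': array([-0.54751143, -0.75300971, -0.32354359]), 'ft_torque': array([-0.00390144, -0.01877995,  0.02868682]), 'finger_force': 0.0, 'width': 1.0017050818745488}
top {'mtx': [[476.033, 0.0, 281.757], [0.0, 476.033, 205.094], [0.0, 0.0, 1.0]], 'eye': [0.366, -0.077, 1.5], 'attitude': [[0.009, -0.993, 0.12], [-1.0, -0.009, 0.001], [0.0, -0.12, -0.993]]}
side {'mtx': [[381.443, 0.0, 279.4], [0.0, 381.443, 207.37], [0.0, 0.0, 1.0]], 'eye': [0.23, -1.102, 0.872], 'attitude': [[0.96, -0.15, 0.235], [-0.278, -0.582, 0.764], [0.022, -0.799, -0.601]]}
wrist {'mtx': [[292.571, 0.0, 282.227], [0.0, 292.571, 206.068], [0.0, 0.0, 1.0]], 'eye': [0.162, 0.532, 0.374], 'attitude': [[0.431, 0.855, 0.289], [0.902, -0.408, -0.139], [-0.001, 0.321, -0.947]]}
```

View pics/top0.png

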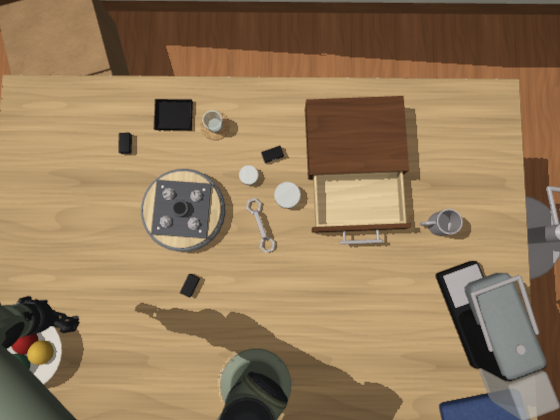

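View pics/side0.png

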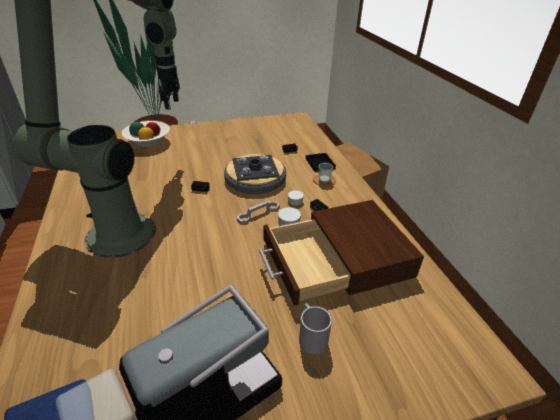

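Top view: the stool seat is at (183,209) and the spanner has rings at (255,206) and (268,245). The drawer is around (360,200), the cup at (214,124), the jug at (449,222). Case look-alikes are at (125,143), (190,286) and (272,154); the rightmost (272,154) fits. Tins are at (249,175) and (288,195), to be told apart by size. No carton is visible so far.

```bash
python3 - <<'E'
from h import *
im=cv2.imread('pics/top0.png'); c=camera_info('top')
crop=im[130:270,110:320]; cv2.imwrite('pics/crop1.png',cv2.resize(crop,None,fx=3.8,fy=3.8,interpolation=cv2.INTER_CUBIC))
# seat
hsv=cv2.cvtColor(im,cv2.COLOR_BGR2HSV)
g=cv2.cvtColor(im,cv2.COLOR_BGR2GRAY)
for n,(x,y,z) in dict(tinS=(249,175,.03),tinB=(288,195,.03),case=(272,154,.026),ringA=(255,206,.012),ringB=(268,245,.012),cup=(214,124,.06),seat=(182,209,.058),handle=(362,239,.052),jug=(449,222,.09)).items():
    print(n,ray(c,x,y,z).round(3), 'mm/px',np.linalg.norm(ray(c,x+1,y,z)-ray(c,x,y,z))*1000)
# grey/white tins
m=((hsv[:,:,1]<60)&(hsv[:,:,2]>120)).astype('uint8')*255
for ct in cv2.findContours(m,cv2.RETR_EXTERNAL,cv2.CHAIN_APPROX_NONE)[0]:
    a=cv2.contourArea(ct)
    if 60<a<3000: print('grey',cv2.minEnclosingCircle(ct),a)
m=((hsv[:,:,2]<45)).astype('uint8')*255
for ct in cv2.findContours(m,cv2.RETR_EXTERNAL,cv2.CHAIN_APPROX_NONE)[0]:
    a=cv2.contourArea(ct)
    if 80<a<3000: print('dark',cv2.minAreaRect(ct),a)
E
```

```text
tinS [0.638 0.028 0.03 ] mm/px 3.1353127487371446
tinB [ 0.575 -0.094  0.03 ] mm/px 3.119366998757378
case [ 0.706 -0.043  0.026] mm/px 3.160817434630434
ringA [0.542 0.009 0.012] mm/px 3.148735853377328
ringB [ 0.42  -0.033  0.012] mm/px 3.11789091995337
cup [0.792 0.138 0.06 ] mm/px 3.111920181067536
seat [0.525 0.229 0.058] mm/px 3.0490923802323624
handle [ 0.439 -0.32   0.052] mm/px 3.03869483498673
jug [ 0.49  -0.573  0.09 ] mm/px 2.9716958782521634
grey ((6.0, 411.5), 9.60478687286377) 98.0
grey ((519.0, 388.0), 43.38212203979492) 1887.0
grey ((231.5, 378.5), 23.717182159423828) 408.5
grey ((47.0, 354.5), 28.93537139892578) 740.0
grey ((465.0578308105469, 285.2840576171875), 23.932132720947266) 795.5
grey ((361.0, 241.5), 21.05360221862793) 147.0
grey ((192.60000610351562, 223.0), 6.1612677574157715) 80.0
grey ((164.5, 221.38888549804688), 5.633442401885986) 73.0
grey ((441.05950927734375, 222.0), 21.15439224243164) 582.0
grey ((260.2954406738281, 224.88636779785156), 27.858675003051758) 328.5
grey ((195.57691955566406, 195.34616088867188), 5.869747161865234) 77.5
grey ((167.5,
[... 450 characters left out ...]
07.5
dark ((12.24998664855957, 333.7500305175781), (12.727922439575195, 31.819805145263672), 45.0) 307.5
dark ((49.20038604736328, 314.20623779296875), (37.36459732055664, 56.888999938964844), 86.42366790771484) 1018.5
dark ((190.0, 285.0000305175781), (10.733125686645508, 20.57182502746582), 26.56505012512207) 177.0
dark ((473.00421142578125, 325.793701171875), (125.31182098388672, 42.71993637084961), 73.79622650146484) 1771.5
dark ((272.48541259765625, 153.95985412597656), (10.850341796875, 19.052175521850586), 70.01689147949219) 176.0
dark ((125.968505859375, 143.04931640625), (9.997397422790527, 20.62290382385254), 6.009005546569824) 116.5
dark ((173.5, 114.5), (29.0, 37.0), 90.0) 1036.0
```

View pics/crop1.png

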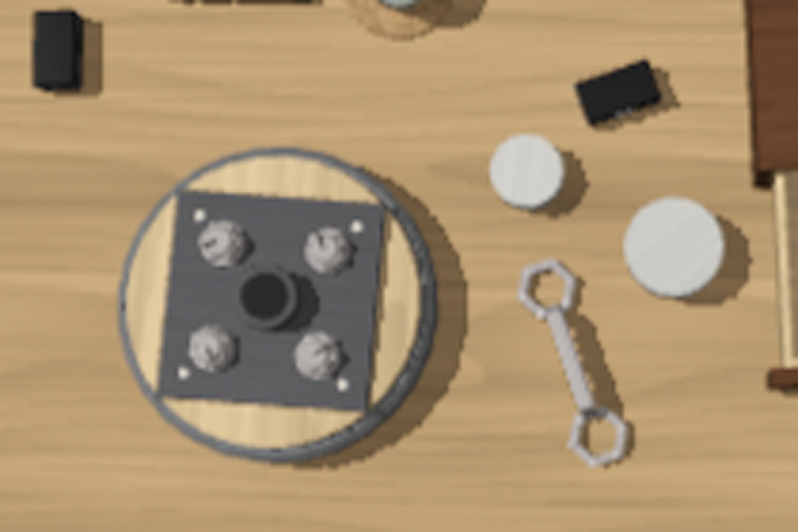

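Sizes: the tin at (249,175) measures about 59–62 mm and the one at (288,195) about 80 mm, so the small one is meant. The case meant is the rightmost, at (272,154), or crop (618,92). The bolts show in the crop at (222,243), (327,249), (213,348) and (318,355). First I go above the spanner for a close look.

Request:
arm_command(deltas=[{"claw":0,"slide":[-0.22,-0.176,0.0],"turn":-0.4},{"claw":0,"slide":[-0.439,-0.353,0.0],"turn":-0.777},{"claw":0,"slide":[-0.439,-0.353,0.0],"turn":-0.777},{"claw":0,"slide":[-0.439,-0.353,0.0],"turn":-0.777},{"claw":0,"slide":[-0.439,-0.353,0.0],"turn":-0.777},{"claw":0,"slide":[-0.439,-0.353,0.0],"turn":-0.777},{"claw":0,"slide":[-0.439,-0.353,0.0],"turn":-0.777},{"claw":0,"slide":[-0.439,-0.353,0.0],"turn":-0.777},{"claw":0,"slide":[-0.439,-0.353,0.0],"turn":-0.777},{"claw":0,"slide":[-0.439,-0.353,0.0],"turn":-0.777},{"claw":0,"slide":[-0.439,-0.353,0.0],"turn":-0.777},{"claw":0,"slide":[-0.439,-0.353,0.0],"turn":-0.777},{"claw":0,"slide":[-0.439,-0.353,0.0],"turn":-0.777}])

```text
time_s: 1.78
position: [0.4804, -0.0104, 0.2312]
orientation: [[-0.945, -0.327, -0.0], [-0.327, 0.945, 0.0], [0.0, 0.0, -1.0]]
contact_force: [-0.0, 0.5, -0.3]
width: 0.998
finger_force: 0.0
```

```bash
cat >> h.py <<'E'
def to(p,yaw,show=True):
    "tool-frame slide and turn from the present pose to TCP p with tool x at yaw (deg)"
    o=get_obs(); R=np.array(o['orientation']); d=R.T@(np.array(p)-o['position'])
    y0=np.degrees(np.arctan2(R[1,0],R[0,0])); t=-((yaw-y0+180)%360-180)
    print('t=%.1f at'%o['time_s'],o['position'].round(4),'yaw %.1f'%y0,'j1 %.0f j6 %.0f'%(o['joint_pos'][0],o['joint_pos'][5]),'-> slide',d.round(4).tolist(),'turn %.3f'%np.radians(t),'rows>=%d'%np.ceil(max(np.linalg.norm(d)/.06,abs(t)/10.5)))
E
python3 - <<'E'
from h import *
im,c=snap('wrist','w1.png'); to([.481,-.012,.15],199)
E
```

```text
t=1.8 at [ 0.4805 -0.0104  0.2313] yaw -160.9 j1 -10 j6 -29 -> slide [0.0001, -0.0017, 0.0813] turn 0.001 rows>=2
```

View pics/w1.png

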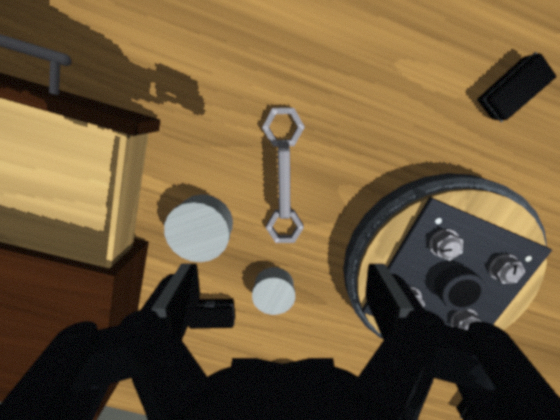

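The wrist view shows the spanner upright in the picture, with rings at (283,125) and (284,226). The drawer is left, the seat right, the small tin at (273,292), and the case at (211,313) behind the left finger. Next I measure the ring holes.

```bash
cat >> h.py <<'E'
def ringhole(im,u,v,w=30):
    "centre of the hole enclosed by grey metal near u,v"
    hsv=cv2.cvtColor(im,cv2.COLOR_BGR2HSV); m=(hsv[:,:,1]<60).astype('uint8')*255
    cs,h=cv2.findContours(m,cv2.RETR_CCOMP,cv2.CHAIN_APPROX_NONE); r=[]
    for i,ct in enumerate(cs):
        if h[0][i][3]>=0 and cv2.contourArea(ct)>40:
            M=cv2.moments(ct); p=np.array([M['m10'],M['m01']])/M['m00']
            if np.hypot(*(p-[u,v]))<w: r.append((cv2.contourArea(ct),*p.round(1)))
    return r
E
python3 - <<'E'
from h import *
im=cv2.imread('pics/w1.png'); c=camera_info('wrist')
a=ringhole(im,283,125); b=ringhole(im,284,226); print(a,b)
A=ray(c,*a[0][1:],.012);B=ray(c,*b[0][1:],.012)
print(A,B,np.linalg.norm(A-B),(A+B)/2)
m=(A+B)/2; to([m[0],m[1],.02],np.degrees(np.arctan2(*(A-B)[1::-1])))
E
```

```text
[(581.5, np.float64(282.6), np.float64(126.5))] [(356.5, np.float64(284.1), np.float64(225.9))]
[ 0.42276308 -0.02954399  0.012     ] [0.54389988 0.01462078 0.012     ] 0.12893660910236152 [ 0.48333148 -0.00746161  0.012     ]
t=1.8 at [ 0.4805 -0.0104  0.2313] yaw -160.9 j1 -10 j6 -29 -> slide [-0.0036, 0.0018, 0.2113] turn -0.017 rows>=4
```

Request:
arm_command(deltas=[{"claw":0,"slide":[-0.0036,0.0018,0.06],"turn":-0.017},{"claw":0,"slide":[-0.0036,0.0018,0.12],"turn":-0.017},{"claw":60,"slide":[-0.0036,0.0018,0.17],"turn":-0.017},{"claw":60,"slide":[-0.0036,0.0018,0.2],"turn":-0.017},{"claw":60,"slide":[-0.0036,0.0018,0.217],"turn":-0.017},{"claw":60,"slide":[-0.0036,0.0018,0.217],"turn":-0.017},{"claw":60,"slide":[-0.0036,0.0018,0.217],"turn":-0.017},{"claw":255,"slide":[-0.0036,0.0018,0.217],"turn":-0.017},{"claw":255,"slide":[-0.0036,0.0018,0.217],"turn":-0.017},{"claw":255,"slide":[-0.0036,0.0018,0.217],"turn":-0.017},{"claw":255,"slide":[-0.0036,0.0018,0.217],"turn":-0.017},{"claw":255,"slide":[-0.0036,0.0018,0.217],"turn":-0.017},{"claw":255,"slide":[-0.0036,0.0018,0.217],"turn":-0.017},{"claw":255,"slide":[-0.0036,0.0018,0.217],"turn":-0.017}], newtons=90)

```text
time_s: 3.58
position: [0.4841, -0.0085, 0.015]
orientation: [[-0.94, -0.341, 0.001], [-0.341, 0.94, 0.001], [-0.001, 0.0, -1.0]]
contact_force: [-1.7, 1.3, 5.8]
width: 0.141
finger_force: 88.1
```

Spanner gripped (width 0.14, 88 N). I lift it and get first seat estimates from the top view.

Request:
arm_command(deltas=[{"claw":255,"slide":[0,0,-0.03],"turn":0},{"claw":255,"slide":[0,0,-0.09],"turn":0},{"claw":255,"slide":[0,0,-0.15],"turn":0},{"claw":255,"slide":[0,0,-0.18],"turn":0},{"claw":255,"slide":[0,0,-0.18],"turn":0},{"claw":255,"slide":[0,0,-0.18],"turn":0}])

```text
time_s: 4.32
position: [0.4827, -0.0085, 0.1928]
orientation: [[-0.94, -0.341, -0.002], [-0.341, 0.94, 0.0], [0.002, 0.001, -1.0]]
contact_force: [0.7, 0.2, -2.5]
width: 0.143
finger_force: 88.5
```

```bash
python3 - <<'E'
from h import *
c=camera_info('top')
D=[ray(c,110+x/3.8,130+y/3.8,.0585)[:2] for x,y in((200,215),(183,372),(342,384),(357,227))]
B=[ray(c,x,y,.074)[:2] for x,y in((167.5,193.5),(164.5,221.4),(192.6,223),(195.6,195.3))]
for n,P in(('dots',D),('bolts',B)):
    P=np.array(P); C=P.mean(0); print(n,P.round(4).tolist(),'C',C.round(4),[ (np.degrees(np.arctan2(*(p-C)[::-1])).round(1),np.linalg.norm(p-C).round(4)) for p in P])
im,c=snap('wrist','w2.png'); print(get_obs()['position'])
E
```

```text
dots [[0.594, 0.2904], [0.4671, 0.299], [0.4586, 0.1718], [0.5853, 0.1634]] C [0.5263 0.2311] [(np.float64(41.2), np.float64(0.09)), (np.float64(131.1), np.float64(0.09)), (np.float64(-138.7), np.float64(0.09)), (np.float64(-48.9), np.float64(0.0899))]
bolts [[0.5705, 0.2709], [0.4857, 0.2767], [0.4816, 0.1921], [0.5657, 0.1856]] C [0.5259 0.2313] [(np.float64(41.6), np.float64(0.0596)), (np.float64(131.5), np.float64(0.0606)), (np.float64(-138.4), np.float64(0.0591)), (np.float64(-48.9), np.float64(0.0606))]
[ 0.4823418  -0.00844013  0.19232767]
```

View pics/w2.png

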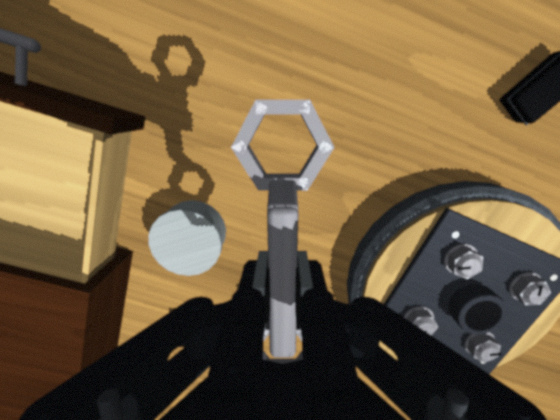

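The ring is held at (283,146) in the wrist view, well away from other things. The seat centre is about (0.526,0.231), with bolts at 41.3° + 90°k. I move to hover next to the first bolt.

```bash
cat >> h.py <<'E'
C=np.array([.526,.2312]); AL=[41.3,131.3,221.3,311.3]
def bolt(i,r=.06): a=np.radians(AL[i]); return C+r*np.array([np.cos(a),np.sin(a)])
def hov(i,yaw,z,back=.05,ring=.065):
    x=np.array([np.cos(np.radians(yaw)),np.sin(np.radians(yaw))]); p=bolt(i)-(ring+back)*x; to([*p,z],yaw)
E
python3 - <<'E'
from h import *
im=cv2.imread('pics/w2.png'); c=camera_info('wrist'); o=get_obs()
a=ringhole(im,283,146); print(a); R=np.array(o['orientation'])
for dz in(-.003,-.009,-.015): print(dz,(R.T@(ray(c,*a[0][1:],o['position'][2]+dz)-o['position'])).round(4))
hov(0,295.8,.13)
E
```

```text
[(3224.0, np.float64(282.3), np.float64(143.7))]
-0.003 [0.0659 0.0002 0.0032]
-0.009 [0.0652 0.0002 0.0092]
-0.015 [0.0645 0.0002 0.0152]
t=4.4 at [ 0.4823 -0.0084  0.1923] yaw -160.1 j1 -10 j6 -30 -> slide [-0.1671, 0.3465, 0.0624] turn -1.673 rows>=10
```

Request:
arm_command(deltas=[{"claw":255,"slide":[-0.05,0.1,0],"turn":-0.6},{"claw":255,"slide":[-0.1671,0.3465,0.0],"turn":-1.673},{"claw":255,"slide":[-0.1671,0.3465,0.0],"turn":-1.673},{"claw":255,"slide":[-0.1671,0.3465,0.0],"turn":-1.673},{"claw":255,"slide":[-0.1671,0.3465,0.0],"turn":-1.673},{"claw":255,"slide":[-0.1671,0.3465,0.0],"turn":-1.673},{"claw":255,"slide":[-0.1671,0.3465,0.0],"turn":-1.673},{"claw":255,"slide":[-0.1671,0.3465,0.0],"turn":-1.673},{"claw":255,"slide":[-0.1671,0.3465,0.0],"turn":-1.673},{"claw":255,"slide":[-0.1671,0.3465,0.0624],"turn":-1.673},{"claw":255,"slide":[-0.1671,0.3465,0.0624],"turn":-1.673},{"claw":255,"slide":[-0.1671,0.3465,0.0624],"turn":-1.673},{"claw":255,"slide":[-0.1671,0.3465,0.0624],"turn":-1.673}])

```text
time_s: 6.0
position: [0.5241, 0.3748, 0.1339]
orientation: [[0.435, -0.9, 0.003], [-0.9, -0.435, 0.002], [-0.0, -0.003, -1.0]]
contact_force: [-0.1, -0.6, -1.9]
width: 0.144
finger_force: 88.7
```

```bash
python3 - <<'E'
from h import *
im,c=snap('wrist','w3.png'); hov(0,295.8,.13)
print([proj(c,[*bolt(i),.074]).round(0) for i in range(4)])
E
```

```text
t=6.0 at [0.524  0.3748 0.134 ] yaw -64.2 j1 29 j6 -87 -> slide [-0.0009, 0.0029, 0.004] turn 0.000 rows>=1
[array([287.,  53.]), array([396., 123.]), array([483.,  -7.]), array([364., -98.])]
```

View pics/w3.png

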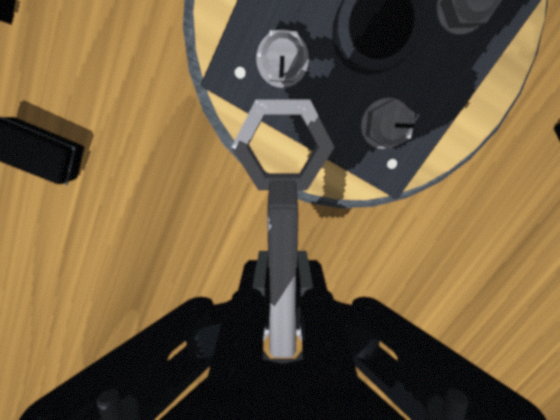

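The bolt is at (283,56) with its line pointing straight down in the picture, along the handle, so the ring's yaw fits. The ring hole is at (282,144). I write an automatic bolt detector for this view.

```bash
cat >> h.py <<'E'
def findbolt(im,c,i,w=36):
    "centre (px, world at head top) and line direction (deg, world) of bolt i"
    u,v=proj(c,[*bolt(i),.074]).round().astype(int); y0,x0=max(v-w,0),max(u-w,0)
    g=cv2.cvtColor(im[y0:v+w,x0:u+w],cv2.COLOR_BGR2GRAY); g2=cv2.GaussianBlur(g,(3,3),0)
    t,m=cv2.threshold(g2,0,255,cv2.THRESH_OTSU)
    m=cv2.morphologyEx(m,cv2.MORPH_CLOSE,np.ones((7,7)))
    m=cv2.morphologyEx(m,cv2.MORPH_OPEN,np.ones((11,11)))
    cs=cv2.findContours(m,cv2.RETR_EXTERNAL,cv2.CHAIN_APPROX_NONE)[0]
    ct=min(cs,key=lambda k:np.hypot(*(np.array(cv2.minEnclosingCircle(k)[0])-[u-x0,v-y0])))
    (cx,cy),r=cv2.minEnclosingCircle(cv2.convexHull(ct)); M=cv2.moments(cv2.convexHull(ct)); cx,cy=M['m10']/M['m00'],M['m01']/M['m00']
    yy,xx=np.mgrid[:g.shape[0],:g.shape[1]]; d=np.hypot(xx-cx,yy-cy)
    disc=d<.75*r; k=disc&(g<.55*np.median(g[disc])); ang=None
    if k.sum()>5:
        lx,ly=xx[k].mean()+x0,yy[k].mean()+y0
        q=ray(c,lx,ly,.076)-ray(c,cx+x0,cy+y0,.074); ang=np.degrees(np.arctan2(q[1],q[0]))
    P=ray(c,cx+x0,cy+y0,.070)
    return dict(px=(round(cx+x0,1),round(cy+y0,1)),r=round(r,1),P=P[:2].round(4),n=int(k.sum()),ang=ang)
E
python3 - <<'E'
from h import *
im=cv2.imread('pics/w3.png'); c=camera_info('wrist'); o=get_obs(); R=np.array(o['orientation'])
for i in(0,1):
    f=findbolt(im,c,i); print(i,f,bolt(i), 'tool',(R.T@(np.array([*f['P'],.07])-o['position'])).round(4))
a=ringhole(im,283,146); print(a,[(R.T@(ray(c,*a[0][1:],o['position'][2]-.009)-o['position'])).round(4) for _ in[0]])
E
```

```text
0 {'px': (np.float64(276.6), np.float64(56.6)), 'r': 31.0, 'P': array([0.5762, 0.2747]), 'n': 272, 'ang': np.float64(160.1671511504085)} [0.57107585 0.2708001 ] tool [ 0.1129 -0.0032  0.064 ]
1 {'px': (np.float64(393.5), np.float64(131.6)), 'r': 41.5, 'P': array([0.4836, 0.2816]), 'n': 309, 'ang': np.float64(-141.08263091288075)} [0.4863999  0.27627585] tool [0.0663 0.0772 0.0637]
[(2235.5, np.float64(278.0), np.float64(150.8))] [array([ 0.0609, -0.0017,  0.009 ])]
```

```bash
python3 - <<'E'
s=open('h.py').read()
a=s.index('    t,m=cv2.threshold'); b=s.index("    m=cv2.morphologyEx(m,cv2.MORPH_CLOSE")
s=s[:a]+'''    hsv=cv2.cvtColor(im[y0:v+w,x0:u+w],cv2.COLOR_BGR2HSV); yy,xx=np.mgrid[:g.shape[0],:g.shape[1]]
    ok=np.hypot(xx-u+x0,yy-v+y0)<w
    t=cv2.threshold(g2[ok&(hsv[:,:,1]<110)].reshape(-1,1),0,255,cv2.THRESH_OTSU)[0]; m=((g2>t)&ok&(hsv[:,:,1]<80)).astype('uint8')*255
'''+s[b:]
s=s.replace("np.ones((11,11))","cv2.getStructuringElement(cv2.MORPH_ELLIPSE,(21,21))")
open('h.py','w').write(s)
from h import *
im=cv2.imread('pics/w3.png'); c=camera_info('wrist'); o=get_obs(); R=np.array(o['orientation'])
for i in(0,1):
    f=findbolt(im,c,i); print(i,f,bolt(i), 'tool',(R.T@(np.array([*f['P'],.07])-o['position'])).round(4))
print(np.round(cv2.cvtColor(im,cv2.COLOR_BGR2GRAY)[56,240:330:3]),np.round(cv2.cvtColor(im,cv2.COLOR_BGR2GRAY)[15:100:3,283]))
print('hand', (R.T@(ray(c,282.5,57,.07)-o['position'])).round(4))
E
```

```text
0 {'px': (np.float64(276.3), np.float64(55.3)), 'r': 28.2, 'P': array([0.5767, 0.2741]), 'n': 146, 'ang': np.float64(158.02297333648207)} [0.57107585 0.2708001 ] tool [ 0.1136 -0.0034  0.064 ]
1 {'px': (np.float64(389.7), np.float64(129.1)), 'r': 34.3, 'P': array([0.4869, 0.2813]), 'n': 119, 'ang': np.float64(-157.46559971395263)} [0.4863999  0.27627585] tool [0.068  0.0743 0.0637]
[ 60  61  61  66  60  82 187 167 150 161 167 168 170 138  74 154 171 169
 145  76  61  73  78  39  32  34  32  29  24  32] [ 61  58  51  30  26 102 103 101 158 165 161 161 161 158  59  55  52  60
  72  67  56 120  80 112  96  61  61  64 108]
hand [0.1127 0.0006 0.0639]
```

Request:
arm_command(deltas=[{"claw":255,"slide":[0.02,0.0004,0.0],"turn":0},{"claw":255,"slide":[0.048,0.0004,0.0],"turn":0},{"claw":255,"slide":[0.048,0.0004,0.03],"turn":0},{"claw":255,"slide":[0.048,0.0004,0.037],"turn":0},{"claw":255,"slide":[0.048,0.0004,0.037],"turn":0},{"claw":255,"slide":[0.048,0.0004,0.037],"turn":0}])

```text
time_s: 6.8
position: [0.5439, 0.3311, 0.096]
orientation: [[0.436, -0.9, 0.002], [-0.9, -0.436, 0.001], [0.0, -0.002, -1.0]]
contact_force: [0.2, 0.8, -1.8]
width: 0.143
finger_force: 88.8
```

```bash
python3 - <<'E'
from h import *
im,c=snap('wrist','w4.png'); o=get_obs(); print(o['position'],o['contact_force'])
cv2.imwrite('pics/w4c.png',cv2.resize(im[70:230,190:400],None,fx=3.6,fy=3.6,interpolation=cv2.INTER_CUBIC))
E
```

```text
[0.54393072 0.33119912 0.09607499] [ 1.15336317 -0.13494583 -2.77341372]
```

View pics/w4c.png

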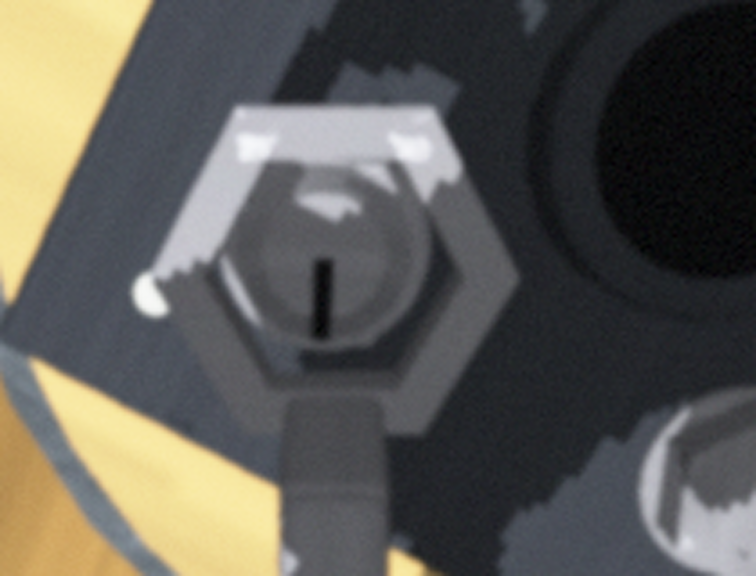

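The bolt head at crop (326,256) sits slightly left of the ring hole's centre (336,274), and its line points straight down. I work out the remaining offset.

```bash
python3 - <<'E'
from h import *
c=camera_info('wrist'); o=get_obs(); R=np.array(o['orientation']);p=o['position']
f=lambda u,v,z:(R.T@(ray(c,190+u/3.6,70+v/3.6,z)-p)).round(4)
print('bolt',f(326,256,.073)); z=p[2]-.003
print('ring outer/inner',f(336,274,z),'corners L,R outer',f(155,270,z),f(518,278,z),'top/bot outer',f(336,106,z),f(336,435,z))
print('inner L R T B',f(210,262,z),f(462,275,z),f(336,163,z),f(336,385,z))
E
```

```text
bolt [ 0.0643 -0.0005  0.0231]
ring outer/inner [0.064 0.001 0.003] corners L,R outer [ 0.0646 -0.0239  0.0031] [0.0635 0.0261 0.003 ] top/bot outer [0.0858 0.001  0.003 ] [0.041  0.0011 0.003 ]
inner L R T B [ 0.0656 -0.0163  0.003 ] [0.0639 0.0184 0.003 ] [0.0786 0.001  0.003 ] [0.0484 0.0011 0.003 ]
```

Request:
arm_command(deltas=[{"claw":255,"slide":[0.0004,-0.0013,0.0],"turn":0},{"claw":255,"slide":[0.0004,-0.0013,0.005],"turn":0},{"claw":255,"slide":[0.0004,-0.0013,0.01],"turn":0},{"claw":255,"slide":[0.0004,-0.0013,0.015],"turn":0},{"claw":255,"slide":[0.0004,-0.0013,0.02],"turn":0},{"claw":255,"slide":[0.0004,-0.0013,0.021],"turn":0},{"claw":255,"slide":[0.0004,-0.0013,0.021],"turn":0}])

```text
time_s: 7.72
position: [0.5446, 0.3308, 0.0737]
orientation: [[0.435, -0.9, -0.0], [-0.9, -0.435, -0.0], [0.0, 0.0, -1.0]]
contact_force: [1.2, -0.2, -2.6]
width: 0.143
finger_force: 88.7
```

The ring is seated (TCP z 0.074, force unchanged). First-round turn: 0.75 rad clockwise including play, then back off 0.2 and lift.

Request:
arm_command(deltas=[{"claw":255,"slide":[0.0007,-0.0097,0],"turn":0.15},{"claw":255,"slide":[0.0029,-0.0192,0],"turn":0.3},{"claw":255,"slide":[0.0065,-0.0283,0],"turn":0.45},{"claw":255,"slide":[0.0114,-0.0367,0],"turn":0.6},{"claw":255,"slide":[0.0174,-0.0443,0],"turn":0.75},{"claw":255,"slide":[0.0174,-0.0443,0],"turn":0.75},{"claw":255,"slide":[0.0174,-0.0443,0],"turn":0.75},{"claw":255,"slide":[0.0132,-0.0392,0],"turn":0.65},{"claw":255,"slide":[0.0096,-0.034,0],"turn":0.55},{"claw":255,"slide":[0.0096,-0.034,0],"turn":0.55},{"claw":255,"slide":[0.0096,-0.034,-0.015],"turn":0.55},{"claw":255,"slide":[0.0096,-0.034,-0.06],"turn":0.55},{"claw":255,"slide":[0.0096,-0.034,-0.06],"turn":0.55},{"claw":255,"slide":[0.0096,-0.034,-0.06],"turn":0.55}])

```text
time_s: 9.48
position: [0.5793, 0.337, 0.1343]
orientation: [[-0.1, -0.995, 0.0], [-0.995, 0.1, 0.0], [-0.0, -0.0, -1.0]]
contact_force: [1.1, 0.5, -2.9]
width: 0.141
finger_force: 88.9
```

```bash
python3 - <<'E'
from h import *
R=np.array([[.435,-.9],[-.9,-.435]]); P=np.array([.5446,.3308])+R@[.0645,.0005]; print('bolt0 est',P,bolt(0),'shift',P-bolt(0))
im,c=snap('wrist','w5.png'); print(get_obs()['contact_force']); p=proj(c,[*P,.074]); print(p)
u,v=p.astype(int); cv2.imwrite('pics/w5c.png',cv2.resize(im[max(v-90,0):v+90,u-110:u+110],None,fx=3,fy=3,interpolation=cv2.INTER_CUBIC))
for y in(115.8,105): hov(2,y,.13)
E
```

```text
bolt0 est [0.5722075 0.2725325] [0.57107585 0.2708001 ] shift [0.00113165 0.0017324 ]
[-1.87547847e-03  1.34087074e-01 -2.89737518e+00]
[282.25140954 134.55541947]
t=9.5 at [0.5787 0.3367 0.1333] yaw -95.7 j1 24 j6 -60 -> slide [0.2522, 0.0226, 0.0035] turn 2.591 rows>=15
t=9.5 at [0.5787 0.3367 0.1333] yaw -95.7 j1 24 j6 -60 -> slide [0.2617, 0.042, 0.0035] turn 2.780 rows>=16
```

View pics/w5c.png

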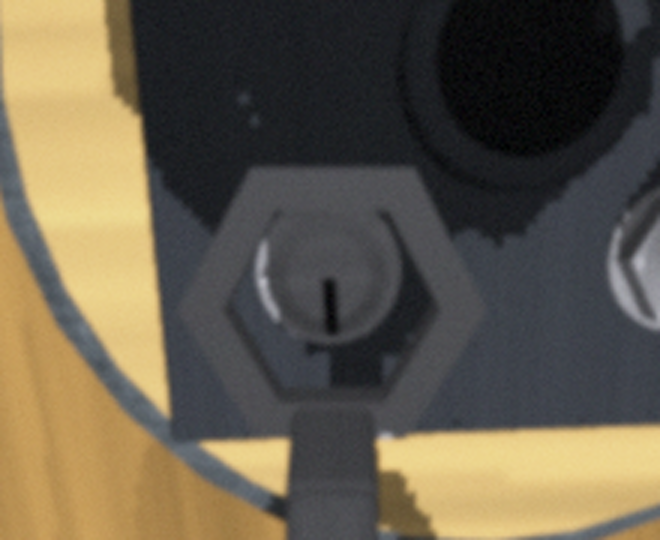

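Bolt 0's line now lies 47° from outward, so it has turned to about 0.58 rad, as wanted. Next is the opposite bolt, with the seat centre shifted by (1.1, 1.7) mm.

```bash
cat >> h.py <<'E'
C=np.array([.5271,.2329]); RG=np.array([.0645,.0005])
def over(i,yaw,z):
    a=np.radians(yaw); R=np.array([[np.cos(a),np.sin(a)],[np.sin(a),-np.cos(a)]]); p=bolt(i)-R@RG; to([*p,z],yaw)
E
python3 -c "
from h import *
over(2,115.8,.135)"
```

```text
t=9.5 at [0.5787 0.3367 0.1333] yaw -95.7 j1 24 j6 -60 -> slide [0.2076, 0.0485, -0.0015] turn 2.591 rows>=15
```

Request:
arm_command(deltas=[{"claw":255,"slide":[0.05,0.01,-0.02],"turn":0.9},{"claw":255,"slide":[0.1,0.02,-0.02],"turn":2.591},{"claw":255,"slide":[0.15,0.03,-0.02],"turn":2.591},{"claw":255,"slide":[0.2076,0.0485,-0.02],"turn":2.591},{"claw":255,"slide":[0.2076,0.0485,-0.02],"turn":2.591},{"claw":255,"slide":[0.2076,0.0485,-0.02],"turn":2.591},{"claw":255,"slide":[0.2076,0.0485,-0.02],"turn":2.591},{"claw":255,"slide":[0.2076,0.0485,-0.02],"turn":2.591},{"claw":255,"slide":[0.2076,0.0485,-0.02],"turn":2.591},{"claw":255,"slide":[0.2076,0.0485,-0.02],"turn":2.591},{"claw":255,"slide":[0.2076,0.0485,-0.02],"turn":2.591},{"claw":255,"slide":[0.2076,0.0485,-0.02],"turn":2.591},{"claw":255,"slide":[0.2076,0.0485,-0.02],"turn":2.591},{"claw":255,"slide":[0.2076,0.0485,-0.02],"turn":2.591},{"claw":255,"slide":[0.2076,0.0485,0.01],"turn":2.591},{"claw":255,"slide":[0.2076,0.0485,0.035],"turn":2.591},{"claw":255,"slide":[0.2076,0.0485,0.035],"turn":2.591},{"claw":255,"slide":[0.2076,0.0485,0.035],"turn":2.591},{"claw":255,"slide":[0.2076,0.0485,0.035],"turn":2.591}])

```text
time_s: 11.9
position: [0.5112, 0.1354, 0.0998]
orientation: [[-0.436, 0.9, 0.002], [0.9, 0.436, 0.0], [-0.0, 0.002, -1.0]]
contact_force: [-0.1, -0.6, -2.2]
width: 0.141
finger_force: 88.7
```

```bash
cat >> h.py <<'E'
def look(fn):
    im,c=snap('wrist',fn+'.png'); o=get_obs(); print(o['position'],o['contact_force'].round(1))
    cv2.imwrite('pics/'+fn+'c.png',cv2.resize(im[70:230,190:400],None,fx=3.6,fy=3.6,interpolation=cv2.INTER_CUBIC))
def off(u,v):
    "tool x,y of a bolt at crop px u,v, less that of the ring"
    c=camera_info('wrist'); o=get_obs(); R=np.array(o['orientation'])
    print('bolt-ring',(R.T@(ray(c,190+u/3.6,70+v/3.6,.073)-o['position']))[:2].round(4)-[.0639,.001])
E
python3 -c "
from h import *
look('w6'); over(2,115.8,.074)"
```

```text
[0.51123722 0.13540677 0.0998501 ] [ 0.3  0.4 -2.6]
t=11.9 at [0.5112 0.1354 0.0999] yaw 115.8 j1 7 j6 71 -> slide [0.0004, -0.0016, 0.0258] turn 0.001 rows>=1
```

View pics/w6c.png

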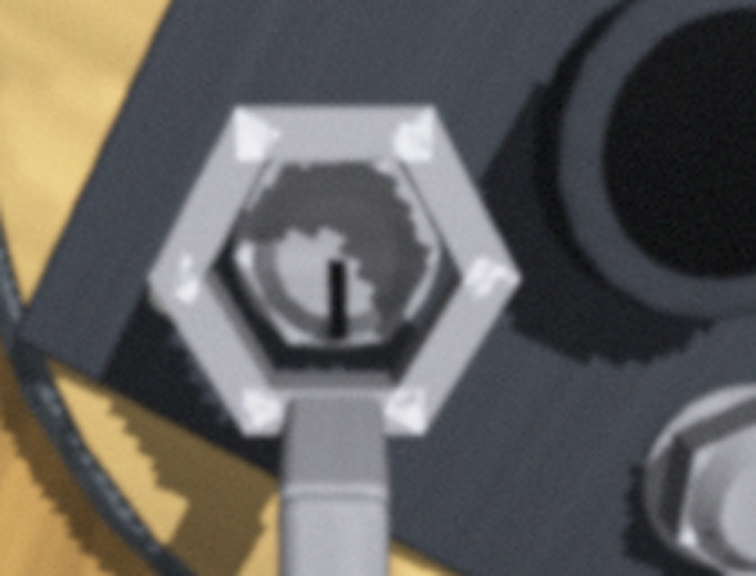

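The bolt at (336,253) is centred in the ring and its line points straight down. I seat the ring.

Request:
arm_command(deltas=[{"claw":255,"slide":[0.0006,-0.0004,0.005],"turn":0},{"claw":255,"slide":[0.0006,-0.0004,0.01],"turn":0},{"claw":255,"slide":[0.0006,-0.0004,0.015],"turn":0},{"claw":255,"slide":[0.0006,-0.0004,0.02],"turn":0},{"claw":255,"slide":[0.0006,-0.0004,0.025],"turn":0},{"claw":255,"slide":[0.0006,-0.0004,0.025],"turn":0},{"claw":255,"slide":[0.0006,-0.0004,0.025],"turn":0}])

```text
time_s: 12.82
position: [0.5099, 0.1356, 0.0738]
orientation: [[-0.436, 0.9, 0.0], [0.9, 0.436, -0.0], [-0.0, -0.0, -1.0]]
contact_force: [0.5, 0.4, -2.7]
width: 0.141
finger_force: 88.8
```

Seated without force. Now the same turn, back off and lift.

Request:
arm_command(deltas=[{"claw":255,"slide":[0.0007,-0.0097,0],"turn":0.15},{"claw":255,"slide":[0.0029,-0.0192,0],"turn":0.3},{"claw":255,"slide":[0.0065,-0.0283,0],"turn":0.45},{"claw":255,"slide":[0.0114,-0.0367,0],"turn":0.6},{"claw":255,"slide":[0.0174,-0.0443,0],"turn":0.75},{"claw":255,"slide":[0.0174,-0.0443,0],"turn":0.75},{"claw":255,"slide":[0.0174,-0.0443,0],"turn":0.75},{"claw":255,"slide":[0.0132,-0.0392,0],"turn":0.65},{"claw":255,"slide":[0.0096,-0.034,0],"turn":0.55},{"claw":255,"slide":[0.0096,-0.034,0],"turn":0.55},{"claw":255,"slide":[0.0096,-0.034,-0.015],"turn":0.55},{"claw":255,"slide":[0.0096,-0.034,-0.06],"turn":0.55},{"claw":255,"slide":[0.0096,-0.034,-0.06],"turn":0.55},{"claw":255,"slide":[0.0096,-0.034,-0.06],"turn":0.55}])

```text
time_s: 14.58
position: [0.4739, 0.1295, 0.1334]
orientation: [[0.099, 0.995, -0.001], [0.995, -0.099, -0.0], [-0.0, -0.001, -1.0]]
contact_force: [-0.7, -0.3, -2.8]
width: 0.146
finger_force: 89.3
```

```bash
cat >> h.py <<'E'
def line(fn,P):
    "line direction (world deg) of the bolt at P in a new wrist view, from the blackest pixels on its top"
    im,c=snap('wrist',fn+'.png'); g=cv2.cvtColor(im,cv2.COLOR_BGR2GRAY); u,v=proj(c,[*P,.075]); 
    yy,xx=np.mgrid[:420,:560]; k=(np.hypot(xx-u,yy-v)<24)&(g<16)
    n,l,st,ce=cv2.connectedComponentsWithStats(k.astype('uint8'))
    for j in range(1,n):
        if st[j][4]>20:
            y,x=np.nonzero(l==j); vx,vy,x0,y0=cv2.fitLine(np.c_[x,y].astype(np.float32),cv2.DIST_L2,0,.01,.01).ravel()
            s=np.sign(vx*(x0-u)+vy*(y0-v)); q=ray(c,x0+s*vx*8,y0+s*vy*8,.076)-ray(c,x0,y0,.076)
            print('line n',st[j][4],'at',ce[j].round(1),'bolt px',(round(u,1),round(v,1)),'dir',np.degrees(np.arctan2(q[1],q[0])).round(1))
E
python3 - <<'E'
from h import *
P=np.array([.5099,.1356])+np.array([[-.436,.9],[.9,.436]])@RG; print('bolt2 est',P,bolt(2),'C',(P+[.5722,.2725])/2)
line('w7',P); over(1,325.8,.1); over(1,385.8,.1)
E
```

```text
bolt2 est [0.482228 0.193868] [0.48202415 0.1932999 ] C [0.527214 0.233184]
t=14.6 at [0.4735 0.1294 0.1328] yaw 84.3 j1 7 j6 102 -> slide [0.1805, -0.0572, 0.0329] turn 2.068 rows>=12
t=14.6 at [0.4735 0.1294 0.1328] yaw 84.3 j1 7 j6 102 -> slide [0.116, -0.056, 0.0329] turn 1.021 rows>=6
```

```bash
sed -i 's/(g<16)/(g<thr)/; s/def line(fn,P)/def line(fn,P,thr=28)/' h.py; python3 - <<'E'
from h import *
P=np.array([.4822,.1939]); c=camera_info('wrist'); u,v=proj(c,[*P,.075]); print(u,v)
g=cv2.cvtColor(cv2.imread('pics/w7.png'),cv2.COLOR_BGR2GRAY); print(g[int(v)-8:int(v)+26:2,int(u)-14:int(u)+16:2])
E
```

```text
286.50088694591403 134.54415788875738
[[141 145 149 153 150 152 154 152 152 155 153 152 153 153 148]
 [133 142 150 151 150 152 149 152 151 149 152 153 147 148 142]
 [133 143 148 150 149 149 149 151 150 150 149 145 148 148 145]
 [126 143 149 153 150 150 152 154 152 151 150 150 151 153 146]
 [125 144 154 156 156 157 152 144 145 154 157 158 157 158 154]
 [122 147 160 160 157 158 146  92  76 132 157 159 158 161 153]
 [117 142 153 154 156 154 144  68  34 113 154 152 153 151 143]
 [105 121 147 152 155 151 143  64  28 102 146 150 150 150 132]
 [ 97 104 135 144 151 148 143  69  26 104 146 150 152 144 117]
 [ 91  93 112 138 141 148 143  71  27  95 147 147 143 118  96]
 [ 92  83  78  84  96 140 147  76  27  96 148 141 115  94  88]
 [ 95  81  59  56  66 115 113  65  17  78 103  85  78  87 103]
 [ 75  74  62  53  54  59  61  29  15  35  58  53  58  87 132]
 [ 52  65  65  63  58  59  53  32   7  30  54  59  64 107 135]
 [ 33  40  57  65  65  64  65  51  39  51  68  68  67  93 100]
 [ 36  27  34  48  51  61  66  66  62  64  57  47  43  37  41]
 [ 48  33  27  26  30  33  36  36  38  38  33  35  27  30  32]]
```

Bolt 2's line lies along the handle (264° world), so θ ≈ 0.65 rad. Next is bolt 1 at yaw 325.8, turning the long way round for the last joint's range.

Request:
arm_command(deltas=[{"claw":255,"slide":[0.03,-0.01,-0.02],"turn":-0.3},{"claw":255,"slide":[0.06,-0.02,-0.02],"turn":-2.1},{"claw":255,"slide":[0.09,-0.03,-0.02],"turn":-2.1},{"claw":255,"slide":[0.12,-0.04,-0.02],"turn":-2.1},{"claw":255,"slide":[0.15,-0.05,-0.02],"turn":-2.1},{"claw":255,"slide":[0.1805,-0.0572,-0.02],"turn":-2.1},{"claw":255,"slide":[0.1805,-0.0572,-0.02],"turn":-2.1},{"claw":255,"slide":[0.1805,-0.0572,-0.02],"turn":-2.1},{"claw":255,"slide":[0.1805,-0.0572,-0.02],"turn":-2.1},{"claw":255,"slide":[0.1805,-0.0572,-0.02],"turn":-2.1},{"claw":255,"slide":[0.1805,-0.0572,-0.02],"turn":-2.1},{"claw":255,"slide":[0.1805,-0.0572,-0.02],"turn":-2.1},{"claw":255,"slide":[0.1805,-0.0572,-0.02],"turn":-2.1},{"claw":255,"slide":[0.1805,-0.0572,-0.02],"turn":-2.1}])

```text
time_s: 16.38
position: [0.4353, 0.3144, 0.153]
orientation: [[-0.909, -0.416, -0.002], [-0.416, 0.909, -0.001], [0.002, -0.0, -1.0]]
contact_force: [1.1, -0.6, -2.7]
width: 0.139
finger_force: 89.1
```

```bash
echo "C=np.array([.5272,.2332])" >> h.py; python3 -c "
from h import *
over(1,325.8,.1)"
```

```text
t=16.4 at [0.4353 0.3144 0.153 ] yaw -155.4 j1 28 j6 3 -> slide [0.0004, 0.0008, 0.053] turn -2.115 rows>=12
```

Request:
arm_command(deltas=[{"claw":255,"slide":[0.0004,0.0008,0],"turn":-2.115},{"claw":255,"slide":[0.0004,0.0008,0],"turn":-2.115},{"claw":255,"slide":[0.0004,0.0008,0],"turn":-2.115},{"claw":255,"slide":[0.0004,0.0008,0],"turn":-2.115},{"claw":255,"slide":[0.0004,0.0008,0],"turn":-2.115},{"claw":255,"slide":[0.0004,0.0008,0],"turn":-2.115},{"claw":255,"slide":[0.0004,0.0008,0],"turn":-2.115},{"claw":255,"slide":[0.0004,0.0008,0],"turn":-2.115},{"claw":255,"slide":[0.0004,0.0008,0],"turn":-2.115},{"claw":255,"slide":[0.0004,0.0008,0],"turn":-2.115},{"claw":255,"slide":[0.0004,0.0008,0],"turn":-2.115},{"claw":255,"slide":[0.0004,0.0008,0],"turn":-2.115},{"claw":255,"slide":[0.0004,0.0008,0.03],"turn":-2.115},{"claw":255,"slide":[0.0004,0.0008,0.055],"turn":-2.115},{"claw":255,"slide":[0.0004,0.0008,0.055],"turn":-2.115},{"claw":255,"slide":[0.0004,0.0008,0.055],"turn":-2.115}])

```text
time_s: 18.38
position: [0.4356, 0.3155, 0.0995]
orientation: [[0.827, -0.562, 0.0], [-0.562, -0.827, 0.0], [0.0, -0.0, -1.0]]
contact_force: [0.0, 0.3, -2.0]
width: 0.143
finger_force: 89.0
```

```bash
python3 -c "
from h import *
look('w8'); over(1,325.8,.074)"
```

```text
[0.43604013 0.3157279  0.09992416] [-0.7 -0.2 -1.9]
t=18.4 at [0.436  0.3157 0.0999] yaw -34.2 j1 28 j6 -118 -> slide [-0.0008, 0.0015, 0.0259] turn 0.000 rows>=1
```

View pics/w8c.png

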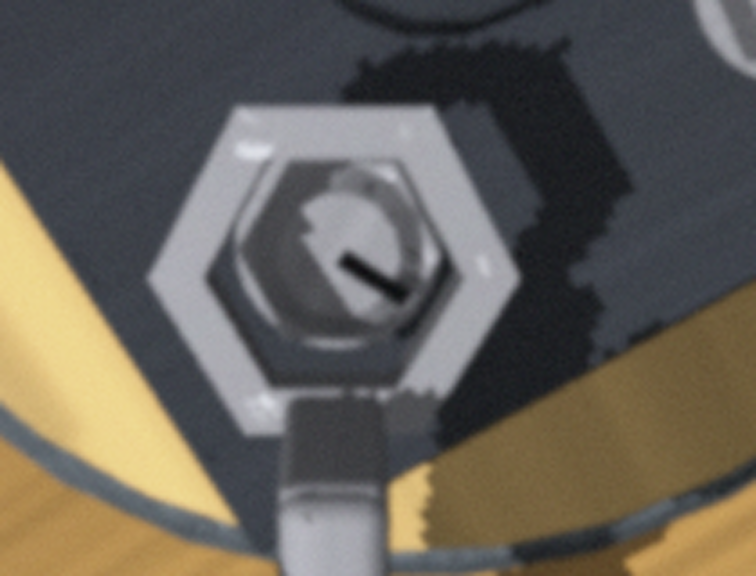

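The bolt at (339,253) is centred and its line is about 58° to the right of the handle, which matches the 60° flat. I seat the ring.

Request:
arm_command(deltas=[{"claw":255,"slide":[0.0,0.0006,0.005],"turn":0},{"claw":255,"slide":[0.0,0.0006,0.01],"turn":0},{"claw":255,"slide":[0.0,0.0006,0.015],"turn":0},{"claw":255,"slide":[0.0,0.0006,0.02],"turn":0},{"claw":255,"slide":[0.0,0.0006,0.025],"turn":0},{"claw":255,"slide":[0.0,0.0006,0.025],"turn":0},{"claw":255,"slide":[0.0,0.0006,0.025],"turn":0}])

```text
time_s: 19.3
position: [0.4349, 0.3148, 0.0739]
orientation: [[0.827, -0.562, -0.0], [-0.562, -0.827, -0.0], [-0.0, 0.0, -1.0]]
contact_force: [1.3, 0.4, -2.6]
width: 0.142
finger_force: 89.1
```

Request:
arm_command(deltas=[{"claw":255,"slide":[0.0007,-0.0097,0],"turn":0.15},{"claw":255,"slide":[0.0029,-0.0192,0],"turn":0.3},{"claw":255,"slide":[0.0065,-0.0283,0],"turn":0.45},{"claw":255,"slide":[0.0114,-0.0367,0],"turn":0.6},{"claw":255,"slide":[0.0174,-0.0443,0],"turn":0.75},{"claw":255,"slide":[0.0174,-0.0443,0],"turn":0.75},{"claw":255,"slide":[0.0174,-0.0443,0],"turn":0.75},{"claw":255,"slide":[0.0132,-0.0392,0],"turn":0.65},{"claw":255,"slide":[0.0096,-0.034,0],"turn":0.55},{"claw":255,"slide":[0.0096,-0.034,0],"turn":0.55},{"claw":255,"slide":[0.0096,-0.034,-0.015],"turn":0.55},{"claw":255,"slide":[0.0096,-0.034,-0.06],"turn":0.55},{"claw":255,"slide":[0.0096,-0.034,-0.06],"turn":0.55},{"claw":255,"slide":[0.0096,-0.034,-0.06],"turn":0.55}])

```text
time_s: 21.05
position: [0.4619, 0.3378, 0.1343]
orientation: [[0.412, -0.911, 0.0], [-0.911, -0.412, 0.001], [-0.001, -0.001, -1.0]]
contact_force: [-0.6, 0.1, -2.9]
width: 0.139
finger_force: 89.3
```

```bash
python3 -c "
from h import *
line('w9',[.488,.2783],40); over(3,205.8,.1)"
```

```text
line n 70 at [290.9 138.9] bolt px (np.float64(282.7), np.float64(134.0)) dir 178.2
t=21.1 at [0.4613 0.3374 0.1335] yaw -65.7 j1 29 j6 -86 -> slide [0.1783, -0.0992, 0.0333] turn 1.545 rows>=9
```

Bolt 1: line at 178°, θ ≈ 0.58 rad. Now bolt 3.

Request:
arm_command(deltas=[{"claw":255,"slide":[0.04,-0.02,-0.02],"turn":0.4},{"claw":255,"slide":[0.08,-0.05,-0.02],"turn":1.545},{"claw":255,"slide":[0.12,-0.07,-0.02],"turn":1.545},{"claw":255,"slide":[0.1783,-0.0992,-0.02],"turn":1.545},{"claw":255,"slide":[0.1783,-0.0992,-0.02],"turn":1.545},{"claw":255,"slide":[0.1783,-0.0992,-0.02],"turn":1.545},{"claw":255,"slide":[0.1783,-0.0992,-0.02],"turn":1.545},{"claw":255,"slide":[0.1783,-0.0992,-0.02],"turn":1.545},{"claw":255,"slide":[0.1783,-0.0992,-0.02],"turn":1.545},{"claw":255,"slide":[0.1783,-0.0992,-0.02],"turn":1.545},{"claw":255,"slide":[0.1783,-0.0992,0.01],"turn":1.545},{"claw":255,"slide":[0.1783,-0.0992,0.035],"turn":1.545},{"claw":255,"slide":[0.1783,-0.0992,0.035],"turn":1.545},{"claw":255,"slide":[0.1783,-0.0992,0.035],"turn":1.545},{"claw":255,"slide":[0.1783,-0.0992,0.035],"turn":1.545}])

```text
time_s: 22.98
position: [0.6268, 0.2162, 0.1002]
orientation: [[-0.9, -0.435, 0.002], [-0.435, 0.9, 0.001], [-0.002, -0.0, -1.0]]
contact_force: [0.4, 1.2, -1.6]
width: 0.144
finger_force: 89.2
```

```bash
python3 -c "
from h import *
look('w10'); over(3,205.8,.074); line('w10b',bolt(3),40)"
```

```text
[0.6267096  0.2161402  0.10022502] [-0.8 -0.2 -2.8]
t=23.0 at [0.6267 0.2161 0.1002] yaw -154.2 j1 13 j6 -13 -> slide [0.0017, 0.0004, 0.0262] turn 0.000 rows>=1
line n 74 at [282.4 153.8] bolt px (np.float64(283.3), np.float64(138.6)) dir 20.8
```

View pics/w10c.png

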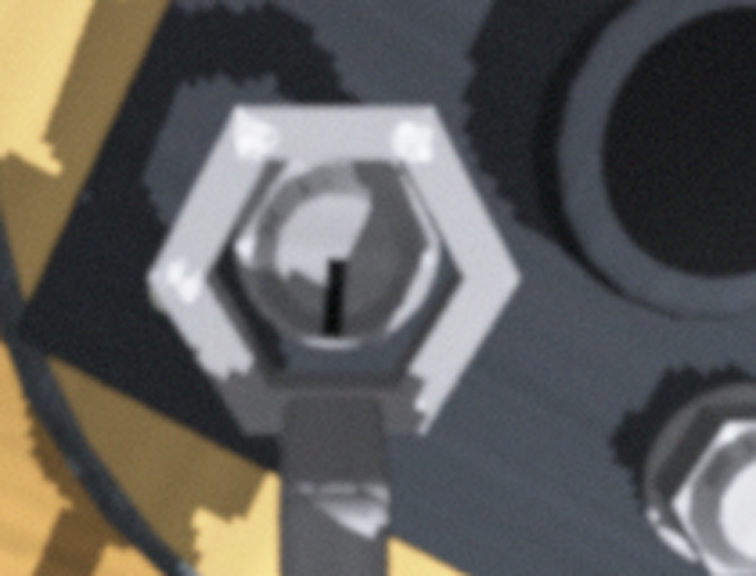

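The bolt at (337,253) is centred, and its line is about 4° off the handle, within the play. I seat the ring.

Request:
arm_command(deltas=[{"claw":255,"slide":[0.0006,0.0,0.005],"turn":0.03},{"claw":255,"slide":[0.0006,0.0,0.01],"turn":0.03},{"claw":255,"slide":[0.0006,0.0,0.015],"turn":0.03},{"claw":255,"slide":[0.0006,0.0,0.02],"turn":0.03},{"claw":255,"slide":[0.0006,0.0,0.025],"turn":0.03},{"claw":255,"slide":[0.0006,0.0,0.025],"turn":0.03},{"claw":255,"slide":[0.0006,0.0,0.025],"turn":0.03}])

```text
time_s: 23.95
position: [0.6254, 0.2153, 0.0735]
orientation: [[-0.913, -0.408, -0.0], [-0.408, 0.913, -0.001], [0.0, -0.001, -1.0]]
contact_force: [2.5, -1.8, -4.0]
width: 0.141
finger_force: 89.1
```

Request:
arm_command(deltas=[{"claw":255,"slide":[0.0007,-0.0112,0],"turn":0.15},{"claw":255,"slide":[0.0029,-0.0207,0],"turn":0.3},{"claw":255,"slide":[0.0065,-0.0298,0],"turn":0.45},{"claw":255,"slide":[0.0114,-0.0382,0],"turn":0.6},{"claw":255,"slide":[0.016,-0.0441,0],"turn":0.72},{"claw":255,"slide":[0.016,-0.0441,0],"turn":0.72},{"claw":255,"slide":[0.016,-0.0441,0],"turn":0.72},{"claw":255,"slide":[0.012,-0.039,0],"turn":0.62},{"claw":255,"slide":[0.0085,-0.0336,0],"turn":0.52},{"claw":255,"slide":[0.0085,-0.0336,0],"turn":0.52},{"claw":255,"slide":[0.0085,-0.0336,-0.015],"turn":0.52},{"claw":255,"slide":[0.0085,-0.0336,-0.06],"turn":0.52},{"claw":255,"slide":[0.0085,-0.0336,-0.06],"turn":0.52},{"claw":255,"slide":[0.0085,-0.0336,-0.06],"turn":0.52}])

```text
time_s: 25.7
position: [0.6302, 0.1813, 0.1337]
orientation: [[-0.995, 0.1, -0.001], [0.1, 0.995, -0.0], [0.001, -0.0, -1.0]]
contact_force: [0.4, -0.3, -2.2]
width: 0.139
finger_force: 89.4
```

```bash
python3 -c "
from h import *
line('w11',bolt(3),40); look('w11'); over(3,172.7,.074); over(2,84.3,.1); over(0,264.3,.1); over(1,294.3,.1)"
```

```text
line n 22 at [284.2 150. ] bolt px (np.float64(282.8), np.float64(137.3)) dir -1.8
[0.62967953 0.18120787 0.13245494] [-0.3 -0.4 -1.9]
t=25.8 at [0.6297 0.1812 0.1325] yaw 174.3 j1 10 j6 15 -> slide [-0.0014, -0.0016, 0.0585] turn 0.027 rows>=1
t=25.8 at [0.6297 0.1812 0.1325] yaw 174.3 j1 10 j6 15 -> slide [0.1484, -0.0669, 0.033] turn 1.570 rows>=9
t=25.8 at [0.6297 0.1812 0.1325] yaw 174.3 j1 10 j6 15 -> slide [0.0657, 0.1499, 0.0325] turn -1.571 rows>=9
t=25.8 at [0.6297 0.1812 0.1325] yaw 174.3 j1 10 j6 15 -> slide [0.1828, 0.1385, 0.0329] turn -2.095 rows>=12
```

Bolt 3: line at −2°, θ ≈ 0.58 rad, so the first round is done with all four at about 0.6. The second round starts with bolt 3, where the ring already hovers.

Request:
arm_command(deltas=[{"claw":255,"slide":[-0.001,0.0,0.03],"turn":0},{"claw":255,"slide":[-0.001,0.0,0.038],"turn":0},{"claw":255,"slide":[-0.001,0.0,0.044],"turn":0},{"claw":255,"slide":[-0.001,0.0,0.05],"turn":0},{"claw":255,"slide":[-0.001,0.0,0.055],"turn":0},{"claw":255,"slide":[-0.001,0.0,0.0585],"turn":0},{"claw":255,"slide":[-0.001,0.0,0.0585],"turn":0},{"claw":255,"slide":[-0.001,0.0,0.0585],"turn":0}])

```text
time_s: 26.8
position: [0.6324, 0.1814, 0.0757]
orientation: [[-0.995, 0.1, 0.0], [0.1, 0.995, 0.0], [-0.0, 0.0, -1.0]]
contact_force: [0.8, 0.0, -2.2]
width: 0.143
finger_force: 89.2
```

Request:
arm_command(deltas=[{"claw":255,"slide":[0.002,-0.0104,0],"turn":0.16},{"claw":255,"slide":[0.0045,-0.0204,0],"turn":0.32},{"claw":255,"slide":[0.0085,-0.03,0],"turn":0.48},{"claw":255,"slide":[0.0141,-0.0388,0],"turn":0.64},{"claw":255,"slide":[0.0209,-0.0466,0],"turn":0.8},{"claw":255,"slide":[0.0289,-0.0532,0],"turn":0.96},{"claw":255,"slide":[0.0289,-0.0532,0],"turn":0.96},{"claw":255,"slide":[0.0289,-0.0532,0],"turn":0.96}])

```text
time_s: 27.8
position: [0.5992, 0.1322, 0.0758]
orientation: [[-0.491, 0.871, 0.002], [0.871, 0.491, 0.002], [0.0, 0.002, -1.0]]
contact_force: [3.1, 4.4, -3.7]
width: 0.137
finger_force: 89.1
```

Request:
arm_command(deltas=[{"claw":255,"slide":[0.0005,0.0078,0],"turn":-0.12},{"claw":255,"slide":[0.0019,0.0155,0],"turn":-0.24},{"claw":255,"slide":[0.0019,0.0155,0],"turn":-0.24},{"claw":255,"slide":[0.0019,0.0155,-0.015],"turn":-0.24},{"claw":255,"slide":[0.0019,0.0155,-0.058],"turn":-0.24},{"claw":255,"slide":[0.0019,0.0155,-0.058],"turn":-0.24},{"claw":255,"slide":[0.0019,0.0155,-0.058],"turn":-0.24}])

```text
time_s: 28.68
position: [0.6101, 0.1402, 0.1335]
orientation: [[-0.682, 0.731, -0.001], [0.731, 0.682, -0.001], [0.0, -0.001, -1.0]]
contact_force: [0.0, 0.4, -3.2]
width: 0.145
finger_force: 89.5
```

```bash
python3 -c "
from h import *
line('w12',bolt(3),40); look('w12'); over(1,294.3,.1)"
```

```text
line n 27 at [285.9 148.2] bolt px (np.float64(284.3), np.float64(135.9)) dir -46.0
[0.60939411 0.14025354 0.13225993] [-1.1  0.9 -3.1]
t=28.8 at [0.6094 0.1403 0.1323] yaw 133.0 j1 6 j6 53 -> slide [0.2449, 0.0263, 0.0326] turn -2.815 rows>=16
```

Bolt 3: line is 2.7° from outward, θ ≈ 1.35, tight. Across to bolt 1.

Request:
arm_command(deltas=[{"claw":255,"slide":[0.02,0.0,-0.02],"turn":-0.8},{"claw":255,"slide":[0.05,0.005,-0.02],"turn":-1.6},{"claw":255,"slide":[0.08,0.01,-0.02],"turn":-2.0},{"claw":255,"slide":[0.12,0.01,-0.02],"turn":-2.4},{"claw":255,"slide":[0.16,0.02,-0.02],"turn":-2.815},{"claw":255,"slide":[0.2,0.0263,-0.02],"turn":-2.815},{"claw":255,"slide":[0.2449,0.0263,-0.02],"turn":-2.815},{"claw":255,"slide":[0.2449,0.0263,-0.02],"turn":-2.815},{"claw":255,"slide":[0.2449,0.0263,-0.02],"turn":-2.815},{"claw":255,"slide":[0.2449,0.0263,-0.02],"turn":-2.815},{"claw":255,"slide":[0.2449,0.0263,-0.02],"turn":-2.815},{"claw":255,"slide":[0.2449,0.0263,-0.02],"turn":-2.815},{"claw":255,"slide":[0.2449,0.0263,-0.02],"turn":-2.815},{"claw":255,"slide":[0.2449,0.0263,-0.02],"turn":-2.815},{"claw":255,"slide":[0.2449,0.0263,-0.02],"turn":-2.815},{"claw":255,"slide":[0.2449,0.0263,-0.02],"turn":-2.815},{"claw":255,"slide":[0.2449,0.0263,0.01],"turn":-2.815},{"claw":255,"slide":[0.2449,0.0263,0.032],"turn":-2.815},{"claw":255,"slide":[0.2449,0.0263,0.032],"turn":-2.815},{"claw":255,"slide":[0.2449,0.0263,0.032],"turn":-2.815}])

```text
time_s: 31.28
position: [0.4631, 0.3377, 0.1018]
orientation: [[0.411, -0.912, 0.0], [-0.912, -0.411, 0.0], [0.0, -0.0, -1.0]]
contact_force: [-0.3, -0.0, -1.9]
width: 0.145
finger_force: 89.3
```

```bash
python3 -c "
from h import *
line('w13',bolt(1),40); over(1,294.3,.074)
c=camera_info('wrist');o=get_obs();R=np.array(o['orientation'])
from h import *
im=cv2.imread('pics/w13.png');print('ring px',proj(c,o['position']+R@[.0639,.001,.003]),'bolt',proj(c,[*bolt(1),.073]))"
```

```text
line n 101 at [294.5 146.3] bolt px (np.float64(285.0), np.float64(140.5)) dir 177.6
t=31.3 at [0.4635 0.3379 0.1023] yaw -65.7 j1 29 j6 -86 -> slide [-0.0002, 0.0021, 0.0283] turn -0.001 rows>=1
ring px [283.3203156  146.44587737] bolt [285.81109378 139.94225502]
```

Request:
arm_command(deltas=[{"claw":255,"slide":[0.0,0.001,0.005],"turn":0},{"claw":255,"slide":[0.0,0.001,0.01],"turn":0},{"claw":255,"slide":[0.0,0.001,0.015],"turn":0},{"claw":255,"slide":[0.0,0.001,0.02],"turn":0},{"claw":255,"slide":[0.0,0.001,0.027],"turn":0},{"claw":255,"slide":[0.0,0.001,0.027],"turn":0},{"claw":255,"slide":[0.0,0.001,0.027],"turn":0}])

```text
time_s: 32.2
position: [0.462, 0.3372, 0.0744]
orientation: [[0.412, -0.911, -0.0], [-0.911, -0.412, -0.0], [-0.0, 0.0, -1.0]]
contact_force: [0.3, 0.2, -2.6]
width: 0.142
finger_force: 89.4
```

```bash
python3 -c "
from h import *
over(1,294.3,.075)"
```

```text
t=32.2 at [0.462  0.3372 0.0744] yaw -65.7 j1 29 j6 -86 -> slide [-0.0003, 0.0004, -0.0006] turn 0.000 rows>=1
```

Request:
arm_command(deltas=[{"claw":255,"slide":[0.0008,-0.0104,0],"turn":0.16},{"claw":255,"slide":[0.0033,-0.0204,0],"turn":0.32},{"claw":255,"slide":[0.0073,-0.03,0],"turn":0.48},{"claw":255,"slide":[0.0129,-0.0388,0],"turn":0.64},{"claw":255,"slide":[0.0197,-0.0466,0],"turn":0.8},{"claw":255,"slide":[0.0277,-0.0532,0],"turn":0.96},{"claw":255,"slide":[0.0277,-0.0532,0],"turn":0.96},{"claw":255,"slide":[0.0277,-0.0532,0],"turn":0.96},{"claw":255,"slide":[0.0217,-0.0484,0],"turn":0.84},{"claw":255,"slide":[0.0161,-0.0429,0],"turn":0.72},{"claw":255,"slide":[0.0161,-0.0429,0],"turn":0.72},{"claw":255,"slide":[0.0161,-0.0429,-0.015],"turn":0.72},{"claw":255,"slide":[0.0161,-0.0429,-0.06],"turn":0.72},{"claw":255,"slide":[0.0161,-0.0429,-0.06],"turn":0.72},{"claw":255,"slide":[0.0161,-0.0429,-0.06],"turn":0.72}])

```text
time_s: 34.08
position: [0.5079, 0.3401, 0.1348]
orientation: [[-0.292, -0.956, 0.001], [-0.956, 0.292, 0.0], [-0.001, -0.001, -1.0]]
contact_force: [-0.5, 0.2, -2.5]
width: 0.144
finger_force: 89.6
```

```bash
python3 -c "
from h import *
line('w14',bolt(1),40); over(0,264.3,.1); over(2,84.3,.1)"
```

```text
line n 64 at [291.3 140.3] bolt px (np.float64(283.6), np.float64(134.4)) dir 134.0
t=34.1 at [0.5073 0.3398 0.134 ] yaw -107.0 j1 27 j6 -46 -> slide [-0.0182, -0.0696, 0.0339] turn -0.197 rows>=2
t=34.1 at [0.5073 0.3398 0.134 ] yaw -107.0 j1 27 j6 -46 -> slide [0.2105, -0.0307, 0.0341] turn 2.945 rows>=17
```

Bolt 1: line is 2.7° from outward, so tight. Next is bolt 0, then bolt 2.

Request:
arm_command(deltas=[{"claw":255,"slide":[-0.0182,-0.0696,0],"turn":-0.197},{"claw":255,"slide":[-0.0182,-0.0696,0],"turn":-0.197},{"claw":255,"slide":[-0.0182,-0.0696,0.02],"turn":-0.197},{"claw":255,"slide":[-0.0182,-0.0696,0.0335],"turn":-0.197},{"claw":255,"slide":[-0.0182,-0.0696,0.0335],"turn":-0.197},{"claw":255,"slide":[-0.0182,-0.0696,0.0335],"turn":-0.197},{"claw":255,"slide":[-0.0182,-0.0696,0.0335],"turn":-0.197}])

```text
time_s: 35.0
position: [0.5799, 0.3377, 0.1018]
orientation: [[-0.098, -0.995, 0.001], [-0.995, 0.098, 0.001], [-0.001, -0.001, -1.0]]
contact_force: [0.5, 0.1, -3.3]
width: 0.145
finger_force: 89.5
```

```bash
python3 -c "
from h import *
line('w15',bolt(0),40); over(0,264.3,.074)"
```

```text
line n 91 at [282.9 152.1] bolt px (np.float64(283.6), np.float64(139.0)) dir 87.9
t=35.0 at [0.58   0.3376 0.1018] yaw -95.6 j1 24 j6 -60 -> slide [0.0008, 0.0008, 0.0278] turn 0.001 rows>=1
```

Request:
arm_command(deltas=[{"claw":255,"slide":[0.0008,0.0004,0.005],"turn":0},{"claw":255,"slide":[0.0008,0.0004,0.01],"turn":0},{"claw":255,"slide":[0.0008,0.0004,0.015],"turn":0},{"claw":255,"slide":[0.0008,0.0004,0.02],"turn":0},{"claw":255,"slide":[0.0008,0.0004,0.027],"turn":0},{"claw":255,"slide":[0.0008,0.0004,0.027],"turn":0},{"claw":255,"slide":[0.0008,0.0004,0.027],"turn":0}])

```text
time_s: 35.92
position: [0.579, 0.3365, 0.0738]
orientation: [[-0.098, -0.995, -0.0], [-0.995, 0.098, -0.0], [0.0, 0.0, -1.0]]
contact_force: [0.3, 0.3, -1.9]
width: 0.146
finger_force: 89.5
```

```bash
python3 -c "
from h import *
over(0,264.3,.075)"
```

```text
t=35.9 at [0.579  0.3365 0.0738] yaw -95.6 j1 24 j6 -60 -> slide [-0.0004, -0.0001, -0.0012] turn 0.001 rows>=1
```

Request:
arm_command(deltas=[{"claw":255,"slide":[0.0008,-0.0104,0],"turn":0.16},{"claw":255,"slide":[0.0033,-0.0204,0],"turn":0.32},{"claw":255,"slide":[0.0073,-0.03,0],"turn":0.48},{"claw":255,"slide":[0.0129,-0.0388,0],"turn":0.64},{"claw":255,"slide":[0.0197,-0.0466,0],"turn":0.8},{"claw":255,"slide":[0.0277,-0.0532,0],"turn":0.96},{"claw":255,"slide":[0.0277,-0.0532,0],"turn":0.96},{"claw":255,"slide":[0.0277,-0.0532,0],"turn":0.96},{"claw":255,"slide":[0.0217,-0.0484,0],"turn":0.84},{"claw":255,"slide":[0.0161,-0.0429,0],"turn":0.72},{"claw":255,"slide":[0.0161,-0.0429,0],"turn":0.72},{"claw":255,"slide":[0.0161,-0.0429,-0.015],"turn":0.72},{"claw":255,"slide":[0.0161,-0.0429,-0.06],"turn":0.72},{"claw":255,"slide":[0.0161,-0.0429,-0.06],"turn":0.72},{"claw":255,"slide":[0.0161,-0.0429,-0.06],"turn":0.72}])

```text
time_s: 37.8
position: [0.6202, 0.3158, 0.1342]
orientation: [[-0.731, -0.683, 0.0], [-0.683, 0.731, -0.0], [-0.0, -0.0, -1.0]]
contact_force: [-0.9, 0.6, -3.3]
width: 0.143
finger_force: 89.7
```

```bash
python3 -c "
from h import *
line('w16',bolt(0),40); over(2,84.3,.1)"
```

```text
line n 28 at [283.1 146.8] bolt px (np.float64(283.5), np.float64(135.9)) dir 48.0
t=37.9 at [0.6195 0.3157 0.1331] yaw -136.9 j1 21 j6 -22 -> slide [0.2325, -0.0375, 0.0335] turn 2.422 rows>=14
```

```bash
python3 -c "
from h import *
for t in(30,50,60,70): line('w16b',bolt(0),t)"
```

```text
line n 45 at [282.1 147.6] bolt px (np.float64(282.7), np.float64(137.6)) dir 45.1
line n 59 at [281.8 147.7] bolt px (np.float64(282.6), np.float64(137.7)) dir 45.9
line n 72 at [281.8 147.5] bolt px (np.float64(282.6), np.float64(137.5)) dir 46.5
line n 50 at [270.1 149.6] bolt px (np.float64(282.6), np.float64(137.5)) dir 83.1
```

Bolt 0: line is about 4.5° from outward, θ ≈ 1.32, tight. Across to bolt 2.

Request:
arm_command(deltas=[{"claw":255,"slide":[0.04,-0.005,-0.02],"turn":0.8},{"claw":255,"slide":[0.08,-0.01,-0.02],"turn":2.422},{"claw":255,"slide":[0.12,-0.02,-0.02],"turn":2.422},{"claw":255,"slide":[0.17,-0.03,-0.02],"turn":2.422},{"claw":255,"slide":[0.2325,-0.0375,-0.02],"turn":2.422},{"claw":255,"slide":[0.2325,-0.0375,-0.02],"turn":2.422},{"claw":255,"slide":[0.2325,-0.0375,-0.02],"turn":2.422},{"claw":255,"slide":[0.2325,-0.0375,-0.02],"turn":2.422},{"claw":255,"slide":[0.2325,-0.0375,-0.02],"turn":2.422},{"claw":255,"slide":[0.2325,-0.0375,-0.02],"turn":2.422},{"claw":255,"slide":[0.2325,-0.0375,-0.02],"turn":2.422},{"claw":255,"slide":[0.2325,-0.0375,-0.02],"turn":2.422},{"claw":255,"slide":[0.2325,-0.0375,-0.02],"turn":2.422},{"claw":255,"slide":[0.2325,-0.0375,-0.02],"turn":2.422},{"claw":255,"slide":[0.2325,-0.0375,0.01],"turn":2.422},{"claw":255,"slide":[0.2325,-0.0375,0.033],"turn":2.422},{"claw":255,"slide":[0.2325,-0.0375,0.033],"turn":2.422},{"claw":255,"slide":[0.2325,-0.0375,0.033],"turn":2.422},{"claw":255,"slide":[0.2325,-0.0375,0.033],"turn":2.422}])

```text
time_s: 40.42
position: [0.477, 0.1302, 0.1019]
orientation: [[0.098, 0.995, 0.002], [0.995, -0.098, 0.0], [0.0, 0.002, -1.0]]
contact_force: [0.9, 0.2, -3.1]
width: 0.142
finger_force: 89.4
```

```bash
python3 -c "
from h import *
line('w17',bolt(2),40); over(2,84.3,.074)"
```

```text
line n 57 at [283.3 154.4] bolt px (np.float64(281.1), np.float64(142.0)) dir -93.4
t=40.5 at [0.4769 0.1302 0.1019] yaw 84.4 j1 7 j6 102 -> slide [-0.0009, -0.0016, 0.0279] turn 0.001 rows>=1
```

Request:
arm_command(deltas=[{"claw":255,"slide":[0.0,-0.0004,0.005],"turn":0},{"claw":255,"slide":[0.0,-0.0004,0.01],"turn":0},{"claw":255,"slide":[0.0,-0.0004,0.015],"turn":0},{"claw":255,"slide":[0.0,-0.0004,0.02],"turn":0},{"claw":255,"slide":[0.0,-0.0004,0.027],"turn":0},{"claw":255,"slide":[0.0,-0.0004,0.027],"turn":0},{"claw":255,"slide":[0.0,-0.0004,0.027],"turn":0}])

```text
time_s: 41.35
position: [0.4758, 0.1302, 0.0738]
orientation: [[0.099, 0.995, 0.0], [0.995, -0.099, 0.0], [0.0, 0.0, -1.0]]
contact_force: [1.7, 0.1, -3.3]
width: 0.144
finger_force: 89.4
```

```bash
python3 -c "
from h import *
over(2,84.3,.075)"
```

```text
t=41.4 at [0.4758 0.1302 0.0738] yaw 84.3 j1 7 j6 102 -> slide [-0.0008, -0.0006, -0.0012] turn 0.000 rows>=1
```

Request:
arm_command(deltas=[{"claw":255,"slide":[0.0004,-0.0108,0],"turn":0.16},{"claw":255,"slide":[0.0028,-0.0208,0],"turn":0.32},{"claw":255,"slide":[0.0068,-0.0304,0],"turn":0.48},{"claw":255,"slide":[0.0124,-0.0392,0],"turn":0.64},{"claw":255,"slide":[0.0192,-0.047,0],"turn":0.8},{"claw":255,"slide":[0.0277,-0.054,0],"turn":0.98},{"claw":255,"slide":[0.0277,-0.054,0],"turn":0.98},{"claw":255,"slide":[0.0277,-0.054,0],"turn":0.98},{"claw":255,"slide":[0.0217,-0.0488,0],"turn":0.84},{"claw":255,"slide":[0.0156,-0.0433,0],"turn":0.72},{"claw":255,"slide":[0.0156,-0.0433,0],"turn":0.72},{"claw":255,"slide":[0.0156,-0.0433,-0.015],"turn":0.72},{"claw":255,"slide":[0.0156,-0.0433,-0.06],"turn":0.72},{"claw":255,"slide":[0.0156,-0.0433,-0.06],"turn":0.72},{"claw":255,"slide":[0.0156,-0.0433,-0.06],"turn":0.72}])

```text
time_s: 43.22
position: [0.4331, 0.15, 0.1333]
orientation: [[0.731, 0.682, -0.001], [0.682, -0.731, -0.0], [-0.001, -0.001, -1.0]]
contact_force: [-0.4, -0.5, -2.5]
width: 0.143
finger_force: 89.9
```

```bash
python3 -c "
from h import *
for t in(30,40,50,60):line('w18',bolt(2),t)
im=cv2.imread('pics/w18.png'); im2,c=snap('top','top1.png')
cv2.imwrite('pics/t1c.png',cv2.resize(im2[90:260,120:420],None,fx=2.6,fy=2.6,interpolation=cv2.INTER_CUBIC))"
```

```text
line n 31 at [286.3 143.8] bolt px (np.float64(285.1), np.float64(133.1)) dir -137.1
line n 49 at [286.7 143.2] bolt px (np.float64(285.5), np.float64(132.5)) dir -136.5
line n 26 at [288.4 155.1] bolt px (np.float64(285.5), np.float64(132.5)) dir 140.5
line n 64 at [287.2 143.4] bolt px (np.float64(285.6), np.float64(132.3)) dir -134.8
line n 47 at [293.1 152.8] bolt px (np.float64(285.6), np.float64(132.3)) dir 156.6
line n 133 at [290.  143.8] bolt px (np.float64(285.4), np.float64(132.4)) dir -77.0
line n 76 at [292.9 152. ] bolt px (np.float64(285.4), np.float64(132.4)) dir 157.2
```

View pics/t1c.png

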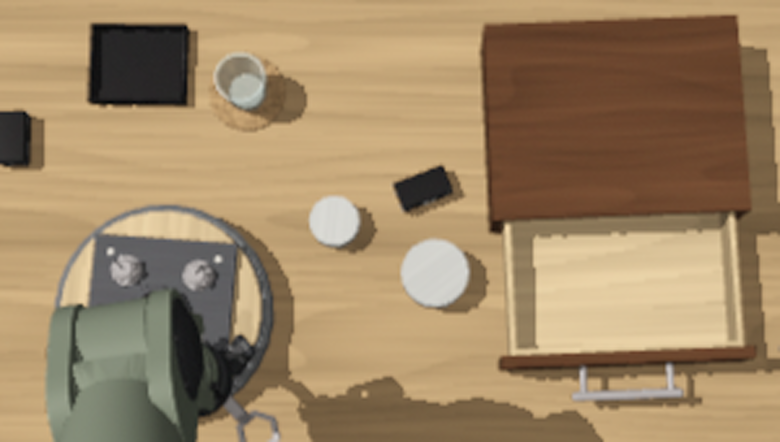

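All four bolts are tight (bolt 2's line is about 2° from outward). The top crop shows the case knocked to crop (423,188), the small tin still at (334,221), and the drawer open with its handle at crop (629,395). I now compute the drawer frame.

```bash
python3 - <<'E'
from h import *
c=camera_info('top'); f=lambda u,v,z: ray(c,120+u/2.6,90+v/2.6,z)[:2]
h1,h2=f(575,397,.052),f(683,394,.052); print('handle',h1,h2,(h1+h2)/2)
a,b=f(500,362,.05),f(752,352,.05); print('panel front top',a,b,np.degrees(np.arctan2(*(a-b)[::-1]))-90,np.linalg.norm(a-b))
e1,e2=f(497,226,.09),f(749,211,.09); print('cab front edge(top)',e1,e2,np.linalg.norm(e1-e2),np.degrees(np.arctan2(*(e1-e2)[::-1]))-90)
b1,b2=f(484,28,.09),f(738,16,.09); print('cab back top',b1,b2)
print('walls in',f(517,300,.068),f(735,300,.068))
mid=(e1+e2+b1+b2)/4; print('cab mid',mid)
E
```

```text
handle [ 0.42749649 -0.25663271] [ 0.4321121  -0.38279118] [ 0.42980429 -0.31971194]
panel front top [ 0.46777498 -0.16914213] [ 0.48215822 -0.46505663] 2.7827323094919194 0.29626385039721703
cab front edge(top) [ 0.62235063 -0.16294304] [ 0.64256001 -0.4546786 ] 0.29243470603681754 3.9627168136359927
cab back top [ 0.85906562 -0.14726824] [ 0.87638419 -0.44706071]
walls in [ 0.53904275 -0.18772713] [ 0.54129771 -0.44183455]
cab mid [ 0.75009011 -0.30298765]
```

```bash
python3 -c "
from h import *
to([.524,-.315,.18],93)"
```

```text
t=43.5 at [0.4331 0.1498 0.1329] yaw 43.1 j1 10 j6 147 -> slide [-0.251, 0.4016, -0.0472] turn -0.872 rows>=8
```

Request:
arm_command(deltas=[{"claw":255,"slide":[0,0,-0.047],"turn":0},{"claw":255,"slide":[-0.08,0.13,-0.047],"turn":-0.3},{"claw":255,"slide":[-0.16,0.26,-0.047],"turn":-0.6},{"claw":255,"slide":[-0.251,0.4016,-0.047],"turn":-0.872},{"claw":255,"slide":[-0.251,0.4016,-0.047],"turn":-0.872},{"claw":255,"slide":[-0.251,0.4016,-0.047],"turn":-0.872},{"claw":255,"slide":[-0.251,0.4016,-0.047],"turn":-0.872},{"claw":255,"slide":[-0.251,0.4016,-0.047],"turn":-0.872},{"claw":255,"slide":[-0.251,0.4016,-0.047],"turn":-0.872},{"claw":255,"slide":[-0.251,0.4016,-0.047],"turn":-0.872},{"claw":255,"slide":[-0.251,0.4016,-0.047],"turn":-0.872},{"claw":255,"slide":[-0.251,0.4016,-0.047],"turn":-0.872},{"claw":255,"slide":[-0.251,0.4016,-0.047],"turn":-0.872}])

```text
time_s: 45.1
position: [0.525, -0.3132, 0.181]
orientation: [[-0.055, 0.998, -0.0], [0.998, 0.055, 0.001], [0.001, -0.0, -1.0]]
contact_force: [0.1, 0.1, -2.0]
width: 0.144
finger_force: 89.7
```

```bash
python3 -c "
from h import *
snap('wrist','w19.png'); to([.524,-.315,.04],93)"
```

```text
t=45.1 at [ 0.5251 -0.3134  0.1811] yaw 93.1 j1 -38 j6 49 -> slide [-0.0016, -0.0012, 0.1411] turn 0.002 rows>=3
```

View pics/w19.png

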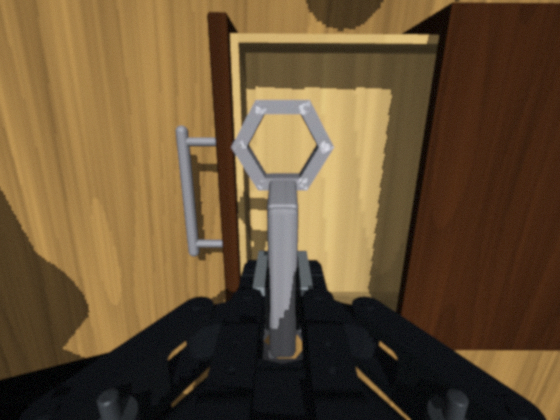

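The view shows the ring hole at (283,146) over the drawer floor, front wall at about column 240, and the cabinet edge at about column 420. There is room, so I lower the spanner and release it.

Request:
arm_command(deltas=[{"claw":255,"slide":[-0.0016,0.003,0.05],"turn":0},{"claw":255,"slide":[-0.0016,0.003,0.1],"turn":0},{"claw":255,"slide":[-0.0016,0.003,0.125],"turn":0},{"claw":255,"slide":[-0.0016,0.003,0.137],"turn":0},{"claw":255,"slide":[-0.0016,0.003,0.142],"turn":0},{"claw":255,"slide":[-0.0016,0.003,0.142],"turn":0},{"claw":255,"slide":[-0.0016,0.003,0.142],"turn":0},{"claw":160,"slide":[-0.0016,0.003,0.142],"turn":0},{"claw":160,"slide":[-0.0016,0.003,0.142],"turn":0},{"claw":160,"slide":[-0.0016,0.003,0.142],"turn":0},{"claw":160,"slide":[-0.0016,0.003,0.142],"turn":0},{"claw":160,"slide":[-0.0016,0.003,0.1],"turn":0},{"claw":160,"slide":[-0.0016,0.003,0.05],"turn":0},{"claw":160,"slide":[-0.0016,0.003,0.0],"turn":0},{"claw":100,"slide":[-0.0016,0.003,-0.02],"turn":0},{"claw":0,"slide":[-0.0016,0.003,-0.02],"turn":0}])

```text
time_s: 47.15
position: [0.5291, -0.3171, 0.2028]
orientation: [[-0.053, 0.999, 0.003], [0.999, 0.053, -0.002], [-0.003, 0.003, -1.0]]
contact_force: [0.1, -0.3, -0.5]
width: 0.787
finger_force: 0.0
```

```bash
python3 - <<'E'
from h import *
im,c=snap('wrist','w20.png'); print(get_obs()['position'],get_obs()['width'])
for u,v in((283,120),(284,220)): print([ (r,ray(c,r[1],r[2],.034).round(3)) for r in ringhole(im,u,v,45)])
im,c=snap('top','top2.png'); hsv=cv2.cvtColor(im,cv2.COLOR_BGR2HSV)
for n,m,z,(x0,x1,y0,y1) in(('dark',hsv[:,:,2]<45,.026,(225,305,120,215)),('tin',(hsv[:,:,1]<60)&(hsv[:,:,2]>120),.03,(225,310,130,215))):
    for ct in cv2.findContours(m.astype('uint8')*255,cv2.RETR_EXTERNAL,cv2.CHAIN_APPROX_NONE)[0]:
        (x,y),wh,an=cv2.minAreaRect(ct)
        if cv2.contourArea(ct)>80 and x0<x<x1 and y0<y<y1:
            b=cv2.boxPoints(((x,y),wh,an)); W=[ray(c,*p,z)[:2] for p in b]; e=[W[1]-W[0],W[2]-W[1]]; l=max(e,key=np.linalg.norm)
            print(n,(round(x,1),round(y,1)),cv2.contourArea(ct),ray(c,x,y,z).round(4),[np.linalg.norm(q).round(3) for q in e],'long axis',np.degrees(np.arctan2(l[1],l[0])).round(1)%180)
E
```

```text
[ 0.52828095 -0.3164468   0.20102006] 0.8632117439909156
[((782.0, np.float64(281.4), np.float64(125.1)), array([ 0.525, -0.253,  0.034]))]
[((433.0, np.float64(281.5), np.float64(239.1)), array([ 0.532, -0.382,  0.034]))]
dark (282.6, 162.0) 171.0 [ 0.6811 -0.0767  0.026 ] [np.float64(0.06), np.float64(0.033)] long axis 112.7
tin (287.0, 194.5) 520.0 [ 0.577  -0.0913  0.03  ] [np.float64(0.081), np.float64(0.079)] long axis 90.5
tin (248.5, 174.5) 284.0 [0.6392 0.0299 0.03  ] [np.float64(0.06), np.float64(0.06)] long axis 0.9000000000000057
```

Spanner lies in the drawer, let go (rings at (0.525,−0.253) and (0.532,−0.382)). The case meant is the rightmost look-alike, now at top px (282.6,162.0), seen as the black box at crop (423,188) in the last enlarged crop. Its axis lies at 113°, and I go to pick it.

```bash
python3 -c "
from h import *
to([.682,-.075,.1],113)"
```

```text
t=47.2 at [ 0.5276 -0.316   0.1998] yaw 93.0 j1 -38 j6 49 -> slide [0.2324, 0.167, 0.0999] turn -0.348 rows>=6
```

Request:
arm_command(deltas=[{"claw":0,"slide":[0.05,0.04,0],"turn":-0.17},{"claw":0,"slide":[0.1,0.08,0],"turn":-0.348},{"claw":0,"slide":[0.2324,0.167,0.0],"turn":-0.348},{"claw":0,"slide":[0.2324,0.167,0.0],"turn":-0.348},{"claw":0,"slide":[0.2324,0.167,0.0],"turn":-0.348},{"claw":0,"slide":[0.2324,0.167,0.0],"turn":-0.348},{"claw":0,"slide":[0.2324,0.167,0.0],"turn":-0.348},{"claw":0,"slide":[0.2324,0.167,0.05],"turn":-0.348},{"claw":0,"slide":[0.2324,0.167,0.0999],"turn":-0.348},{"claw":0,"slide":[0.2324,0.167,0.0999],"turn":-0.348},{"claw":0,"slide":[0.2324,0.167,0.0999],"turn":-0.348}])

```text
time_s: 48.62
position: [0.6831, -0.0767, 0.1026]
orientation: [[-0.389, 0.921, 0.001], [0.921, 0.389, -0.0], [-0.001, 0.001, -1.0]]
contact_force: [-0.8, -0.7, 0.5]
width: 1.0
finger_force: 0.0
```

```bash
python3 - <<'E'
from h import *
im,c=snap('wrist','w21.png'); to([.682,-.075,.005],113); u,v=proj(c,[.682,-.075,.026]); print(u,v)
hsv=cv2.cvtColor(im,cv2.COLOR_BGR2HSV); m=((hsv[:,:,2]<60)).astype('uint8')*255; m[250:]=0
for ct in cv2.findContours(m,cv2.RETR_EXTERNAL,cv2.CHAIN_APPROX_NONE)[0]:
    if cv2.contourArea(ct)>500: print(cv2.minAreaRect(ct),cv2.boundingRect(ct))
cv2.imwrite('pics/w21c.png',im)
E
```

```text
t=48.7 at [ 0.684  -0.0766  0.1035] yaw 112.9 j1 -13 j6 55 -> slide [0.0024, -0.0015, 0.0985] turn -0.002 rows>=2
282.2036968067126 213.37589177079354
((284.5, 209.0), (80.0, 45.0), 90.0) (262, 169, 46, 81)
((542.1677856445312, 29.382553100585938), (35.104637145996094, 58.160160064697266), 10.007980346679688) (520, 0, 40, 57)
```

View pics/w21c.png

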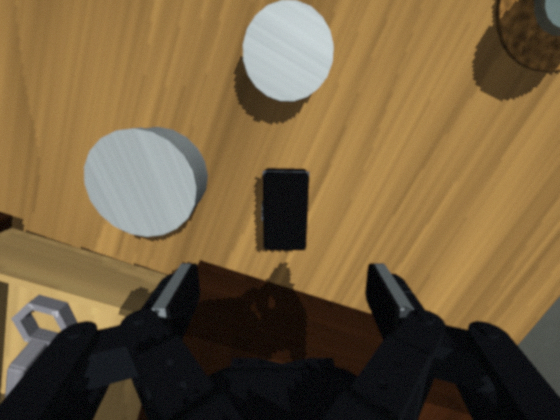

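The case is at (284,210), centred and aligned between the fingers. The big tin at (145,182) is clear of the part-closed fingers, and the small tin is at (288,50). I grip the case.

Request:
arm_command(deltas=[{"claw":75,"slide":[0.002,0.0,0.02],"turn":0},{"claw":75,"slide":[0.002,0.0,0.02],"turn":0},{"claw":75,"slide":[0.002,0.0,0.03],"turn":0},{"claw":75,"slide":[0.002,0.0,0.06],"turn":0},{"claw":75,"slide":[0.002,0.0,0.085],"turn":0},{"claw":75,"slide":[0.002,0.0,0.097],"turn":0},{"claw":75,"slide":[0.002,0.0,0.097],"turn":0},{"claw":255,"slide":[0.002,0.0,0.097],"turn":0},{"claw":255,"slide":[0.002,0.0,0.097],"turn":0},{"claw":255,"slide":[0.002,0.0,0.097],"turn":0},{"claw":255,"slide":[0.002,0.0,0.097],"turn":0},{"claw":255,"slide":[0.002,0.0,0.097],"turn":0},{"claw":255,"slide":[0.002,0.0,0.06],"turn":0},{"claw":255,"slide":[0.002,0.0,0.0],"turn":0},{"claw":255,"slide":[0.002,0.0,-0.06],"turn":0},{"claw":255,"slide":[0.002,0.0,-0.06],"turn":0},{"claw":255,"slide":[0.002,0.0,-0.06],"turn":0}], newtons=35)

```text
time_s: 50.8
position: [0.6812, -0.0735, 0.1606]
orientation: [[-0.39, 0.921, -0.001], [0.921, 0.39, 0.0], [0.0, -0.001, -1.0]]
contact_force: [-0.4, 0.1, -2.2]
width: 0.411
finger_force: 36.5
```

```bash
python3 -c "
from h import *
to([.596,-.387,.165],183)"
```

```text
t=50.8 at [ 0.6812 -0.0735  0.1606] yaw 113.0 j1 -12 j6 55 -> slide [-0.2554, -0.2009, -0.0044] turn -1.222 rows>=7
```

Case gripped (35 mm wide, 36 N). Carry it over the drawer.

Request:
arm_command(deltas=[{"claw":255,"slide":[-0.05,-0.04,-0.005],"turn":-0.17},{"claw":255,"slide":[-0.1,-0.08,-0.005],"turn":-0.35},{"claw":255,"slide":[-0.2554,-0.2009,-0.005],"turn":-1.222},{"claw":255,"slide":[-0.2554,-0.2009,-0.005],"turn":-1.222},{"claw":255,"slide":[-0.2554,-0.2009,-0.005],"turn":-1.222},{"claw":255,"slide":[-0.2554,-0.2009,-0.005],"turn":-1.222},{"claw":255,"slide":[-0.2554,-0.2009,-0.005],"turn":-1.222},{"claw":255,"slide":[-0.2554,-0.2009,-0.005],"turn":-1.222},{"claw":255,"slide":[-0.2554,-0.2009,-0.005],"turn":-1.222},{"claw":255,"slide":[-0.2554,-0.2009,-0.005],"turn":-1.222},{"claw":255,"slide":[-0.2554,-0.2009,-0.005],"turn":-1.222},{"claw":255,"slide":[-0.2554,-0.2009,-0.005],"turn":-1.222}])

```text
time_s: 52.3
position: [0.5966, -0.387, 0.1661]
orientation: [[-0.999, -0.052, 0.0], [-0.052, 0.999, -0.0], [-0.0, -0.0, -1.0]]
contact_force: [0.3, 0.9, -0.8]
width: 0.414
finger_force: 36.5
```

```bash
python3 - <<'E'
from h import *
to([.596,-.387,.03],183); im,c=snap('wrist','w22.png')
# ring hole of the wrench nearest here, and cabinet edge
print([(r,ray(c,r[1],r[2],.034).round(3)) for r in ringhole(im,280,120,300)][:6])
print(proj(c,[.532,-.382,.034]),proj(c,[.635,-.387,.09]))
E
```

```text
t=52.3 at [ 0.5966 -0.387   0.1661] yaw -177.0 j1 -39 j6 -42 -> slide [0.0006, 0.0, 0.1361] turn -0.000 rows>=3
[((85.5, np.float64(172.7), np.float64(349.4)), array([ 0.794, -0.507,  0.034])), ((41.5, np.float64(365.2), np.float64(318.1)), array([ 0.737, -0.284,  0.034])), ((60.0, np.float64(302.5), np.float64(319.4)), array([ 0.743, -0.356,  0.034])), ((185.0, np.float64(224.5), np.float64(294.7)), array([ 0.714, -0.445,  0.034])), ((67.0, np.float64(340.4), np.float64(294.5)), array([ 0.707, -0.316,  0.034])), ((102.0, np.float64(279.0), np.float64(225.5)), array([ 0.628, -0.388,  0.034]))]
[291.21171683 128.71293836] [279.62254242 258.64060832]
```

Request:
arm_command(deltas=[{"claw":255,"slide":[-0.001,0,0.05],"turn":0},{"claw":255,"slide":[-0.001,0,0.1],"turn":0},{"claw":255,"slide":[-0.001,0,0.125],"turn":0},{"claw":255,"slide":[-0.001,0,0.136],"turn":0},{"claw":255,"slide":[-0.001,0,0.136],"turn":0},{"claw":255,"slide":[-0.001,0,0.136],"turn":0},{"claw":120,"slide":[-0.001,0,0.136],"turn":0},{"claw":120,"slide":[-0.001,0,0.136],"turn":0},{"claw":120,"slide":[-0.001,0,0.136],"turn":0},{"claw":120,"slide":[-0.001,0,0.1],"turn":0},{"claw":120,"slide":[-0.001,0,0.05],"turn":0},{"claw":0,"slide":[-0.001,0,0.0],"turn":0},{"claw":0,"slide":[-0.001,0,-0.02],"turn":0},{"claw":0,"slide":[-0.001,0,-0.02],"turn":0}])

```text
time_s: 54.1
position: [0.5986, -0.3879, 0.1884]
orientation: [[-0.999, -0.052, 0.003], [-0.052, 0.999, -0.003], [-0.003, -0.003, -1.0]]
contact_force: [0.5, 0.3, 0.3]
width: 0.998
finger_force: 0.0
```

```bash
cat > tins.py <<'E'
from h import *
im,c=snap('top','top%d.png'%int(get_obs()['time_s'])); hsv=cv2.cvtColor(im,cv2.COLOR_BGR2HSV); g=im
for n,m,z in(('dark',hsv[:,:,2]<45,.048),('tin',(hsv[:,:,1]<60)&(hsv[:,:,2]>120),.03)):
    for ct in cv2.findContours(m.astype('uint8')*255,cv2.RETR_EXTERNAL,cv2.CHAIN_APPROX_NONE)[0]:
        (x,y),r=cv2.minEnclosingCircle(ct); a=cv2.contourArea(ct)
        if 60<a<900 and 225<x<420 and 130<y<260: print(n,(round(x,1),round(y,1)),'r',round(r,1),a,ray(c,x,y,z).round(4))
E
python3 tins.py; python3 -c "
from h import *
to([.640,.032,.1],93); to([.640,.032,.1],183)"
```

```text
tin (287.0, 194.6) r 13.4 521.0 [ 0.5766 -0.0913  0.03  ]
tin (248.2, 174.5) r 10.0 285.0 [0.6391 0.0309 0.03  ]
t=54.1 at [ 0.5977 -0.3872  0.1863] yaw -177.0 j1 -39 j6 -42 -> slide [-0.064, 0.4165, 0.086] turn 1.571 rows>=9
t=54.1 at [ 0.5977 -0.3872  0.1863] yaw -177.0 j1 -39 j6 -42 -> slide [-0.064, 0.4165, 0.086] turn -0.000 rows>=8
```

The case is in the drawer. Top view: the small tin is at (248.2,174.5), radius 10 px; the big one at (287,194.6), radius 13.4 px, stays. I go for the small one.

Request:
arm_command(deltas=[{"claw":0,"slide":[-0.064,0.2,0.0],"turn":0},{"claw":0,"slide":[-0.064,0.4165,0.0],"turn":0},{"claw":0,"slide":[-0.064,0.4165,0.0],"turn":0},{"claw":0,"slide":[-0.064,0.4165,0.0],"turn":0},{"claw":0,"slide":[-0.064,0.4165,0.0],"turn":0},{"claw":0,"slide":[-0.064,0.4165,0.0],"turn":0},{"claw":0,"slide":[-0.064,0.4165,0.0],"turn":0},{"claw":0,"slide":[-0.064,0.4165,0.0],"turn":0},{"claw":0,"slide":[-0.064,0.4165,0.0],"turn":0},{"claw":0,"slide":[-0.064,0.4165,0.05],"turn":0},{"claw":0,"slide":[-0.064,0.4165,0.086],"turn":0},{"claw":0,"slide":[-0.064,0.4165,0.086],"turn":0},{"claw":0,"slide":[-0.064,0.4165,0.086],"turn":0}])

```text
time_s: 55.78
position: [0.6404, 0.031, 0.101]
orientation: [[-0.999, -0.051, 0.001], [-0.051, 0.999, -0.0], [-0.001, -0.0, -1.0]]
contact_force: [0.4, 0.9, 0.0]
width: 0.999
finger_force: 0.0
```

```bash
python3 - <<'E'
from h import *
im,c=snap('wrist','w23.png'); o=get_obs(); hsv=cv2.cvtColor(im,cv2.COLOR_BGR2HSV); m=((hsv[:,:,1]<60)&(hsv[:,:,2]>110)).astype('uint8')*255
print(proj(c,[.64,.032,.03]))
for ct in cv2.findContours(m,cv2.RETR_EXTERNAL,cv2.CHAIN_APPROX_NONE)[0]:
    if cv2.contourArea(ct)>1500: (x,y),r=cv2.minEnclosingCircle(ct); p=ray(c,x,y,.03); print((x,y),r,p.round(4), 'dia',np.linalg.norm(ray(c,x+r,y,.03)-ray(c,x-r,y,.03)).round(3))
to([.64,.032,-.002],183)
E
```

```text
[283.3178616  218.05657276]
(283.4800109863281, 217.3800048828125) 38.28605651855469 [0.6394 0.0321 0.03  ] dia 0.06
(110.35665893554688, 118.9954833984375) 66.1187973022461 [ 0.5716 -0.0935  0.03  ] dia 0.093
t=55.8 at [0.641  0.0313 0.1017] yaw -177.1 j1 -4 j6 -7 -> slide [0.0012, 0.0008, 0.1037] turn -0.001 rows>=2
```

The close look shows a tin 60 mm across at (283,217), centred. I grip it and lift.

Request:
arm_command(deltas=[{"claw":0,"slide":[0.001,0.0006,0.04],"turn":0},{"claw":0,"slide":[0.001,0.0006,0.08],"turn":0},{"claw":0,"slide":[0.001,0.0006,0.102],"turn":0},{"claw":0,"slide":[0.001,0.0006,0.102],"turn":0},{"claw":0,"slide":[0.001,0.0006,0.102],"turn":0},{"claw":255,"slide":[0.001,0.0006,0.102],"turn":0},{"claw":255,"slide":[0.001,0.0006,0.102],"turn":0},{"claw":255,"slide":[0.001,0.0006,0.102],"turn":0},{"claw":255,"slide":[0.001,0.0006,0.102],"turn":0},{"claw":255,"slide":[0.001,0.0006,0.102],"turn":0},{"claw":255,"slide":[0.001,0.0006,0.06],"turn":0},{"claw":255,"slide":[0.001,0.0006,0.0],"turn":0},{"claw":255,"slide":[0.001,0.0006,-0.06],"turn":0},{"claw":255,"slide":[0.001,0.0006,-0.06],"turn":0},{"claw":255,"slide":[0.001,0.0006,-0.06],"turn":0}])

```text
time_s: 57.7
position: [0.6383, 0.0328, 0.16]
orientation: [[-0.999, -0.052, 0.0], [-0.052, 0.999, 0.0], [-0.0, 0.0, -1.0]]
contact_force: [-0.4, 0.8, -2.2]
width: 0.696
finger_force: 38.5
```

```bash
python3 -c "
from h import *
to([.594,-.25,.162],183)"
```

```text
t=57.7 at [0.6383 0.0328 0.16  ] yaw -177.0 j1 -4 j6 -7 -> slide [0.059, -0.2801, -0.002] turn -0.000 rows>=5
```

Tin held (60 mm). Carry it to the drawer and set it down.

Request:
arm_command(deltas=[{"claw":255,"slide":[0.03,-0.13,0],"turn":0},{"claw":255,"slide":[0.065,-0.2801,0],"turn":0},{"claw":255,"slide":[0.065,-0.2801,0],"turn":0},{"claw":255,"slide":[0.065,-0.2801,0],"turn":0},{"claw":255,"slide":[0.065,-0.2801,0],"turn":0},{"claw":255,"slide":[0.065,-0.2801,0],"turn":0},{"claw":255,"slide":[0.065,-0.2801,0],"turn":0},{"claw":255,"slide":[0.065,-0.2801,0.05],"turn":0},{"claw":255,"slide":[0.065,-0.2801,0.1],"turn":0},{"claw":255,"slide":[0.065,-0.2801,0.125],"turn":0},{"claw":255,"slide":[0.065,-0.2801,0.134],"turn":0},{"claw":255,"slide":[0.065,-0.2801,0.134],"turn":0},{"claw":255,"slide":[0.065,-0.2801,0.134],"turn":0},{"claw":45,"slide":[0.065,-0.2801,0.134],"turn":0},{"claw":45,"slide":[0.065,-0.2801,0.134],"turn":0},{"claw":45,"slide":[0.065,-0.2801,0.134],"turn":0},{"claw":45,"slide":[0.065,-0.2801,0.08],"turn":0},{"claw":45,"slide":[0.065,-0.2801,0.02],"turn":0},{"claw":45,"slide":[0.065,-0.2801,-0.02],"turn":0}])

```text
time_s: 60.08
position: [0.5892, -0.2509, 0.1833]
orientation: [[-0.999, -0.052, 0.003], [-0.052, 0.999, -0.002], [-0.003, -0.002, -1.0]]
contact_force: [0.5, -0.4, 0.0]
width: 0.826
finger_force: 0.0
```

```bash
python3 - <<'E'
from h import *
o=get_obs(); print(o['position'],o['contact_force'].round(1),o['finger_force'])
to([.38,-.322,.2],183)
E
```

```text
[ 0.58917858 -0.25093214  0.18328302] [ 0.5 -0.4  0. ] 0.0
t=60.1 at [ 0.5892 -0.2509  0.1833] yaw -177.0 j1 -30 j6 -33 -> slide [0.2125, -0.0601, -0.0172] turn -0.000 rows>=4
```

Tin released. I close the fingers and move in front of the handle.

Request:
arm_command(deltas=[{"claw":255,"slide":[0.06,-0.015,-0.02],"turn":0},{"claw":255,"slide":[0.12,-0.03,-0.02],"turn":0},{"claw":255,"slide":[0.2125,-0.0601,-0.02],"turn":0},{"claw":255,"slide":[0.2125,-0.0601,-0.02],"turn":0},{"claw":255,"slide":[0.2125,-0.0601,-0.02],"turn":0},{"claw":255,"slide":[0.2125,-0.0601,0.03],"turn":0},{"claw":255,"slide":[0.2125,-0.0601,0.09],"turn":0},{"claw":255,"slide":[0.2125,-0.0601,0.13],"turn":0},{"claw":255,"slide":[0.2125,-0.0601,0.145],"turn":0},{"claw":255,"slide":[0.2125,-0.0601,0.145],"turn":0},{"claw":255,"slide":[0.2125,-0.0601,0.145],"turn":0}])

```text
time_s: 61.45
position: [0.3805, -0.3225, 0.0365]
orientation: [[-0.999, -0.053, 0.002], [-0.053, 0.999, -0.002], [-0.002, -0.002, -1.0]]
contact_force: [-0.6, 0.2, 0.3]
width: -0.001
finger_force: 0.0
```

```bash
python3 - <<'E'
from h import *
to([.405,-.322,.037],183)
im,c=snap('top','top60.png'); im0=cv2.imread('pics/top0.png')
hsv=cv2.cvtColor(im,cv2.COLOR_BGR2HSV)
for n,m in(('dark',hsv[:,:,2]<60),('grey',(hsv[:,:,1]<70)&(hsv[:,:,2]>110))):
    for ct in cv2.findContours(m.astype('uint8')*255,cv2.RETR_EXTERNAL,cv2.CHAIN_APPROX_NONE)[0]:
        (x,y),r=cv2.minEnclosingCircle(ct); a=cv2.contourArea(ct)
        if 60<a<900 and 300<x<420 and 160<y<250: print(n,(round(x,1),round(y,1)),'r',round(r,1),a,ray(c,x,y,.048).round(4))
# anything cardboard-like: blobs off the local wood colour, about 250-450 px
lab=cv2.cvtColor(im,cv2.COLOR_BGR2LAB).astype(int); bg=cv2.medianBlur(im,61); lb=cv2.cvtColor(bg,cv2.COLOR_BGR2LAB).astype(int)
m=(np.abs(lab-lb).sum(2)>28).astype('uint8')*255; m=cv2.morphologyEx(m,cv2.MORPH_OPEN,np.ones((5,5)))
for ct in cv2.findContours(m,cv2.RETR_EXTERNAL,cv2.CHAIN_APPROX_SIMPLE)[0]:
    (x,y),wh,an=cv2.minAreaRect(ct)
    if 100<cv2.contourArea(ct)<900: print('blob',(round(x),round(y)),np.round(wh),im[int(y),int(x)])
E
```

```text
t=61.5 at [ 0.3805 -0.3225  0.0365] yaw -177.0 j1 -49 j6 -52 -> slide [-0.0244, -0.0008, -0.0005] turn 0.000 rows>=1
dark (380.5, 241.0) r 18.1 111.5 [ 0.4339 -0.377   0.048 ]
dark (383.0, 188.0) r 10.8 206.0 [ 0.5973 -0.3873  0.048 ]
grey (357.0, 240.9) r 17.1 121.0 [ 0.4336 -0.3054  0.048 ]
grey (360.3, 211.5) r 28.7 503.5 [ 0.5237 -0.3166  0.048 ]
grey (338.9, 190.1) r 10.6 320.0 [ 0.5894 -0.251   0.048 ]
blob (232, 394) [19. 29.] [117 136 127]
blob (200, 387) [12. 13.] [ 81 113 114]
blob (425, 343) [23.  9.] [129 176 206]
blob (192, 286) [18. 24.] [46 46 48]
blob (352, 259) [10. 23.] [93 93 94]
blob (290, 196) [28. 32.] [210 215 216]
blob (181, 176) [ 8. 24.] [165 207 231]
blob (318, 166) [26. 22.] [ 51  77 118]
blob (127, 144) [23. 18.] [45 46 47]
blob (220, 125) [36. 20.] [191 199 191]
blob (316, 111) [24. 23.] [ 50  74 113]
blob (508, 90) [21. 22.] [123 169 199]
blob (180, 52) [14. 26.] [ 73 113 164]
blob (497, 8) [ 9. 50.] [26 43 65]
blob (406, 8) [ 9. 59.] [30 46 69]
blob (315, 6) [55.  9.] [30 48 71]
```

All three items are inside the drawer (case (0.597,−0.387), tin (0.589,−0.251), spanner (0.524,−0.317)), and no carton is anywhere. Now I push the handle.

Request:
arm_command(deltas=[{"claw":255,"slide":[-0.02,0,0],"turn":0},{"claw":255,"slide":[-0.03,0,0],"turn":0},{"claw":255,"slide":[-0.04,0,0],"turn":0},{"claw":255,"slide":[-0.05,0,0],"turn":0},{"claw":255,"slide":[-0.06,0,0],"turn":0},{"claw":255,"slide":[-0.07,0,0],"turn":0},{"claw":255,"slide":[-0.08,0,0],"turn":0},{"claw":255,"slide":[-0.09,0,0],"turn":0},{"claw":255,"slide":[-0.1,0,0],"turn":0},{"claw":255,"slide":[-0.11,0,0],"turn":0},{"claw":255,"slide":[-0.12,0,0],"turn":0},{"claw":255,"slide":[-0.13,0,0],"turn":0},{"claw":255,"slide":[-0.14,0,0],"turn":0},{"claw":255,"slide":[-0.15,0,0],"turn":0},{"claw":255,"slide":[-0.16,0,0],"turn":0},{"claw":255,"slide":[-0.168,0,0],"turn":0},{"claw":255,"slide":[-0.172,0,0],"turn":0},{"claw":255,"slide":[-0.176,0,0],"turn":0},{"claw":255,"slide":[-0.176,0,0],"turn":0}])

```text
time_s: 63.88
position: [0.5555, -0.3121, 0.035]
orientation: [[-0.999, -0.052, 0.001], [-0.052, 0.999, 0.0], [-0.001, 0.0, -1.0]]
contact_force: [-0.2, -0.7, -0.7]
width: -0.001
finger_force: 0.0
```

```bash
cat > hd.py <<'E'
from h import *
o=get_obs(); print('t',o['time_s'],o['position'].round(4),o['contact_force'].round(1))
im,c=snap('wrist','wh%d.png'%int(10*o['time_s'])); im,c=snap('top','th%d.png'%int(10*o['time_s'])); g=im.astype(int)
# column profiles through the handle's free ends, scanning rows
hsv=cv2.cvtColor(im,cv2.COLOR_BGR2HSV)
for u in(352,376):
    print(u,[(v,hsv[v,u,1],hsv[v,u,2]) for v in range(176,216,2)])
E
python3 hd.py
```

```text
t 63.875 [ 0.5555 -0.3121  0.035 ] [-0.2 -0.7 -0.7]
352 [(176, np.uint8(90), np.uint8(156)), (178, np.uint8(78), np.uint8(217)), (180, np.uint8(143), np.uint8(116)), (182, np.uint8(144), np.uint8(110)), (184, np.uint8(138), np.uint8(59)), (186, np.uint8(140), np.uint8(53)), (188, np.uint8(108), np.uint8(127)), (190, np.uint8(108), np.uint8(125)), (192, np.uint8(99), np.uint8(191)), (194, np.uint8(73), np.uint8(136)), (196, np.uint8(39), np.uint8(117)), (198, np.uint8(35), np.uint8(123)), (200, np.uint8(36), np.uint8(127)), (202, np.uint8(36), np.uint8(129)), (204, np.uint8(35), np.uint8(130)), (206, np.uint8(35), np.uint8(131)), (208, np.uint8(35), np.uint8(132)), (210, np.uint8(36), np.uint8(133)), (212, np.uint8(36), np.uint8(133)), (214, np.uint8(35), np.uint8(133))]
376 [(176, np.uint8(35), np.uint8(138)), (178, np.uint8(38), np.uint8(101)), (180, np.uint8(37), np.uint8(125)), (182, np.uint8(35), np.uint8(124)), (184, np.uint8(38), np.uint8(126)), (186, np.uint8(37), np.uint8(125)), (188, np.uint8(37), np.uint8(125)), (190, np.uint8(37), np.uint8(125)), (192, np.uint8(37), np.uint8(125)), (194, np.uint8(37), np.uint8(125)), (196, np.uint8(39), np.uint8(125)), (198, np.uint8(35), np.uint8(124)), (200, np.uint8(37), np.uint8(123)), (202, np.uint8(37), np.uint8(123)), (204, np.uint8(38), np.uint8(122)), (206, np.uint8(36), np.uint8(121)), (208, np.uint8(36), np.uint8(120)), (210, np.uint8(37), np.uint8(118)), (212, np.uint8(37), np.uint8(117)), (214, np.uint8(38), np.uint8(115))]
```

Not yet at the stop. Push on in small steps until the force rises.

Request:
arm_command(deltas=[{"claw":255,"slide":[-0.005,0,0],"turn":0},{"claw":255,"slide":[-0.01,0,0],"turn":0},{"claw":255,"slide":[-0.014,0,0],"turn":0},{"claw":255,"slide":[-0.017,0,0],"turn":0},{"claw":255,"slide":[-0.017,0,0],"turn":0}])

```text
time_s: 64.6
position: [0.5727, -0.3115, 0.0351]
orientation: [[-0.999, -0.052, 0.001], [-0.052, 0.999, -0.0], [-0.001, -0.0, -1.0]]
contact_force: [-0.1, -0.7, 0.4]
width: 0.001
finger_force: 0.0
```

Request:
arm_command(deltas=[{"claw":255,"slide":[-0.003,0,0],"turn":0},{"claw":255,"slide":[-0.003,0,0],"turn":0}])

```text
time_s: 64.85
position: [0.5734, -0.3114, 0.035]
orientation: [[-0.999, -0.052, -0.003], [-0.052, 0.999, -0.001], [0.003, -0.0, -1.0]]
contact_force: [-5.6, -1.4, 3.7]
width: 0.001
finger_force: 2.7
```

Request:
arm_command(deltas=[{"claw":255,"slide":[-0.003,0,0],"turn":0},{"claw":255,"slide":[-0.003,0,0],"turn":0}])

```text
time_s: 65.1
position: [0.5735, -0.3114, 0.0349]
orientation: [[-0.999, -0.051, -0.009], [-0.051, 0.999, -0.001], [0.009, -0.001, -1.0]]
contact_force: [-13.2, -1.5, 9.3]
width: -0.002
finger_force: 6.7
```

The force rises to 13 N with no more motion: the drawer is shut. I back away and check from the top.

Request:
arm_command(deltas=[{"claw":255,"slide":[0.02,0,0],"turn":0},{"claw":255,"slide":[0.07,0,0],"turn":0},{"claw":255,"slide":[0.12,0,0],"turn":0},{"claw":255,"slide":[0.17,0,-0.05],"turn":0},{"claw":255,"slide":[0.17,0,-0.1],"turn":0},{"claw":255,"slide":[0.17,0,-0.15],"turn":0},{"claw":255,"slide":[0.17,0,-0.15],"turn":0},{"claw":255,"slide":[0.17,0,-0.15],"turn":0}])

```text
time_s: 66.1
position: [0.4082, -0.3198, 0.1847]
orientation: [[-0.999, -0.052, 0.0], [-0.052, 0.999, -0.0], [-0.0, -0.0, -1.0]]
contact_force: [-0.4, 0.0, 0.5]
width: -0.003
finger_force: 0.0
```

```bash
python3 - <<'E'
from h import *
o=get_obs(); print('t',o['time_s'],o['position'].round(3),o['contact_force'].round(1))
im,c=snap('top','tend.png'); im0=cv2.imread('pics/top0.png'); hsv=cv2.cvtColor(im,cv2.COLOR_BGR2HSV)
m=((hsv[:,:,1]<75)&(hsv[:,:,2]>95)).astype('uint8')*255
for ct in cv2.findContours(m,cv2.RETR_EXTERNAL,cv2.CHAIN_APPROX_NONE)[0]:
    (x,y),r=cv2.minEnclosingCircle(ct)
    if cv2.contourArea(ct)>40 and 200<x<470 and 100<y<260: print((round(x,1),round(y,1)),round(r,1),cv2.contourArea(ct),ray(c,x,y,.052).round(3))
for u in(330,345,395): print(u,[int(hsv[v,u,2]) for v in range(160,200,2)])
E
```

```text
t 66.1 [ 0.408 -0.32   0.185] [-0.4  0.   0.5]
(287.0, 194.5) 13.6 537.0 [ 0.574 -0.091  0.052]
(358.0, 190.5) 21.1 160.0 [ 0.588 -0.309  0.052]
(212.1, 121.1) 11.6 330.0 [0.804 0.145 0.052]
330 [111, 111, 117, 114, 111, 111, 107, 81, 104, 99, 40, 83, 117, 110, 191, 198, 200, 199, 202, 205]
345 [112, 117, 119, 116, 114, 114, 93, 93, 105, 86, 41, 100, 122, 164, 196, 182, 160, 202, 202, 208]
395 [122, 116, 118, 114, 113, 103, 89, 109, 90, 41, 99, 115, 130, 193, 196, 196, 194, 200, 192, 203]
```

The handle now stands at x = 0.588 (it was 0.430), and no drawer interior is visible, so it is shut. The cup is where it was. Hand in.

```bash
python3 -c "
from workcell import hand_in
print(hand_in())"
```

```text
the job is handed in; nothing more can be done
None
```

I handed the job in at about 66 s, with no verdict returned: all four bolts were tightened crosswise in two rounds to about 1.3 to 1.36 rad, the spanner, black case and 60 mm tin are in the drawer, it is pushed shut to its stop, and I saw no carton.

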